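# Sand the sawn face of a board butted in the bench corner stop

### The arm

A 6-joint arm with a two-finger parallel gripper is mounted at the origin on the work surface. World frame = base frame: x ahead of the robot, y to its left, z up, the work surface at z = 0. Lengths are in m, angles in rad, forces in N, time in s.
With the tool pointing down it reaches from about 0.225 to 0.725 m from the base axis. Payload 3.1 kg.
Tool frame: the origin (TCP) lies midway between the tips of the shut fingers; the grasp point (between the pads) lies 19 mm behind it (env.grip_depth is the distance from the TCP to the grasp point, in m); z points along the fingers, y is the line along which they close (so a half turn about z gives the same grasp; the last joint's range is limited). The gripper opens to 85 mm and grips with 20 to 120 N. Pads are 22 mm wide; open, the fingers measure 114 mm over their backs; the gripper's body (76 mm by 85 mm) begins 54 mm behind the grasp point. The pads swing forward as they close: fully open they stand 13 mm farther back than shut.
Start: joints at [1.149, 0.048, 0.099, 1.622, 0, 1.443], TCP at [0.152, 0.502, 0.2] pointing down, gripper open.
Joint ranges: [-2.91, 2.91], [-0.99, 1.94], [-1.21, 1.42], [-2.12, 2.29], [-1.49, 1.47], [-3.14, 3.14]. Speed limits (rad/s): [2.79, 2.79, 3.14, 3.14, 3.14, 3.14].

### API

Orientations are given as a rotation vector (axis times angle).
In Python, from bench import status, eyes, env gives the robot as it stands. The module is installed in compiled form; this text tells all that it offers.
- The arm moves only by the tool drive_tool, never from a script. Its argument "deltas" is a list of rows, each a list of 2 entries, a list of its own where there are three numbers: the shift along the tool's x, y, z as a fraction of full scale, then the turn, a rotation vector about the tool's x, y, z as a fraction of full scale. In form: [[[dx, dy, dz], [rx, ry, rz]], ...]. A call has 1 to 8 rows; each row shifts and turns the commanded pose from where the row before left it, along the tool's axes as they then stand; what a row does not reach is not made up. Full scale, the value 1, is 2 cm for a shift and 4 degrees for a turn. A row lasts 1/12 s, in which the tool goes at most 41.7 mm and 7.16 degrees, less where a joint would pass 70% of its speed; a pose out of reach is approached as far as the arm can. A call with a number of a shift or a turn outside -1 to 1 is refused whole. A call with a gripper value outside its range is refused whole. "fingers" is the opening, from -1 (shut) to 1 (fully open), set as the call begins (left out, the last holds). The fingers move at their own pace and stop on an object; "squeeze" is the grip in N (left out, the last holds). Time passes only in rows, so rows that do not move let the fingers close. It gives the time, the measured TCP pose, the force, the opening and the grip force at its end, in the units of the state.
- status.get_obs(): the state, without advancing time (a new reading comes with each control period).
- eyes.capture(name): name is "side" or "top"; returns (picture, depth): 400x640x3 uint8, red, green, blue; 400x640 float32, m along the optical axis (not along the pixel's ray), 0 where there is no reading.
- eyes.camera_info(name): a dict with "camera_matrix" (3x3 intrinsics, pixels), "eye" and "attitude" of the camera in the world. Camera axes: x right, y down, z forward; pixel columns grow to the right and rows downward; lengths in m; the calibration is good to about 2 mm. A picture is of the moment at which its call begins. camera_info takes no time and is no camera call.
- env.close_job(): hands the job in; it is judged then, once.
The state is a dict: "time": time; "q": joint angles; "joint_velocities": joint speeds; "joint_efforts": joint torques, N m; "eef_pos": TCP position; "tool_rot": TCP orientation; "contact_force": force on the tool from outside, world axes, zero at the start; "torque": the same for the moment, N m; "width": opening from 0.0 (shut) to 1.0 (fully open); "grasp_force": force on a finger pad.
Only numpy, scipy, OpenCV 4.12 (cv2) and the standard library are available. Lean on these libraries where they do the work, as an engineer would, in place of code of your own. Each camera call takes 0.05 s, during which the arm holds its last target. There are 200 camera calls.

### The job

Push the loose board snugly into the corner of the plywood bench stop, with one long side against the side rail and its end against the end stop. Then take the sanding block and make a slow, unbroken pass down the middle of the board's top from its open end towards the end stop, pressing steadily with 10 N, give or take 4, and feeling for the uneven face as you go (never bear down hard). Put the block back sole-down in its steel tray, leave the board in its corner and leave everything else on the bench alone.

Things in the scene. Friction and masses are not known exactly. Their poses are not given: they have to be found in the camera images.
- jig: Bench stop screwed to the bench: two plywood strips, 18 mm high, forming an inner corner. Origin: that corner, on the bench. +x points into the side rail (inner face x = 0, from y = 0 to -185 mm, 30 thick), +y into the end stop (inner face y = 0, from x = -100 to 30 mm, 35 thick). The board in place fills x -89..0, y -200..0 mm: its centre is at (-44.5, -100) mm.
- board: Loose wooden board lying flat, 89 mm wide (own x), 200 mm long (own y), 0.3 to 0.6 kg. Origin: centre of its underside. A straight 22 mm base layer under a darker rough-sawn layer set in 1 mm all round. Not measured for you: total thickness, 33 to 47 mm at the middle, and a lengthwise slope of the top of up to 0.03 rad either way.
- tray: Shallow sheet-steel tray fixed to the bench, 108 (own x) x 138 (own y) mm outside, walls 4 mm thick and 14 mm high, floor 4 mm thick. Origin: centre of its underside. It stands on the left or the right of the bench; the black bolt bin is on the other side.
- block: Sanding block in the tray, 0.3 kg, 65 mm tall. Origin: centre of the underside of its sole when unloaded; z up. A wooden grip ridge 28 mm thick (own x), 80 mm long (own y), runs from 21 to 65 mm height; below it a plate of 58 x 88 mm (14 to 21 mm high), then the sole. Pinch the ridge from above across own x.
- sole_mid (a point): Centre of the underside of the block's dark steel sole (62 mm own x by 92 mm own y, 8 mm thick). The sole is spring-mounted: it gives about 1 mm for each 6 N, up to 4 mm, towards the grip.
- bolt_bin: Black open bin of bolts, 110 x 140 mm, 55 mm high, fixed; leave alone.
- hammer: claw hammer lying near the robot; leave alone
- wrench: steel wrench lying flat; leave alone
- spray_can: can, 64 mm across, 170 mm tall, far side; leave alone
- tape_roll: roll of tape lying flat, 100 mm across, 48 mm high; leave alone
- offcut: short offcut of wood, 89 x 120 x 38 mm; leave alone
Not all that is in view belongs to the job. What is shaped like the board but orange is not meant.

How it is judged:
On the way, in this order (a step that is already met when the one before it is completed fails the run):
1. the board is in the corner of the bench stop, against both strips (x of board in the frame of jig between -0.0495 and -0.039 m and y of board in the frame of jig between -0.105 and -0.095 m and angle between the y axis of board and the y axis of jig, either way round below 0.05 rad and angle between board's own z axis and vertical below 0.05 rad), for 0.2 s.
2. the block presses on the middle of the board's top with 6 to 14 N, near the open end (y of sole_mid in the frame of jig between -0.172 and -0.142 m and x of sole_mid in the frame of jig between -0.0645 and -0.0245 m and contact force between block and board between 6 and 14 N and angle between block's own z axis and vertical below 0.12 rad), for 0.1 s.
3. the block presses on the middle of the board's top with 6 to 14 N, a quarter of the way along (y of sole_mid in the frame of jig between -0.136 and -0.114 m and x of sole_mid in the frame of jig between -0.0645 and -0.0245 m and contact force between block and board between 6 and 14 N and angle between block's own z axis and vertical below 0.12 rad), for 0.1 s.
4. the block presses on the middle of the board's top with 6 to 14 N, mid-way (y of sole_mid in the frame of jig between -0.111 and -0.089 m and x of sole_mid in the frame of jig between -0.0645 and -0.0245 m and contact force between block and board between 6 and 14 N and angle between block's own z axis and vertical below 0.12 rad), for 0.1 s.
5. the block presses on the middle of the board's top with 6 to 14 N, three quarters of the way along (y of sole_mid in the frame of jig between -0.086 and -0.064 m and x of sole_mid in the frame of jig between -0.0645 and -0.0245 m and contact force between block and board between 6 and 14 N and angle between block's own z axis and vertical below 0.12 rad), for 0.1 s.
6. the block presses on the middle of the board's top with 6 to 14 N, near the stop end (y of sole_mid in the frame of jig between -0.058 and -0.028 m and x of sole_mid in the frame of jig between -0.0645 and -0.0245 m and contact force between block and board between 6 and 14 N and angle between block's own z axis and vertical below 0.12 rad), for 0.1 s.
At the end, for the whole second after the job is handed in: The board lies in the corner of the bench stop (centre within 5 mm of its place along each of the stop's axes, squared within 0.05 rad), and the block stands sole-down in its tray, at rest (all of step 1 and x of sole_mid in the frame of tray between -0.03 and 0.03 m and y of sole_mid in the frame of tray between -0.03 and 0.03 m and z of sole_mid in the frame of tray below 0.012 m and angle between block's own z axis and vertical below 0.1 rad and linear speed of each of block, board below 0.02 m/s); the robot touches nothing.
It fails at once if the block bears on the board with more than 30 N (contact force between block and board above 30 N).
It fails at once if the block is lifted off, or skims without touching, over the middle part of the board (y of sole_mid in the frame of jig between -0.132 and -0.068 m and x of sole_mid in the frame of jig between -0.0645 and -0.0245 m and z of sole_mid in the frame of jig below 0.058 m and contact force between block and board below 0.2 N).
It fails at once if a bystander (hammer, wrench, spray can, tape roll or offcut) is moved over 20 mm (distance of any of hammer, wrench, spray_can, tape_roll, offcut from where it was at the start of the episode above 0.02 m).
It also fails if it takes over 72 s, if anything falls off the work surface, if the arm or the gripper's body presses on something with over 40 N, if the wrist force passes 120 N, or if a joint passes its speed limit or range.

## Working session

There is one attempt and no reset: what is moved stays moved. The work goes in short steps, Python scripts to look and compute and a tool call to move; the robot and the scene stay as the last step left them, time stands still between calls to the robot, and variables do not carry over. Pictures are saved under pics/ and viewed, at most 10 in all, crops included, and the job is handed in when it is done.

Besides the shell and the picture viewer there is one more tool, called after "Request:" as name(argument=value, ...) on one line, values as JSON. drive_tool: Moves the arm, as the interface text tells. Shift numbers are shares of 2 cm and turn numbers shares of 4 degrees, none past 1 either way. Its arguments: {"type":"object","properties":{"deltas":{"type":"array"},"fingers":{"type":"number"},"squeeze":{"type":"number"}},"required":["deltas"]}

```bash
mkdir -p pics; cat > h.py <<'E'
import numpy as np,cv2
from bench import status,eyes,env
from scipy.spatial.transform import Rotation as R
def cloud(name):
    im,d=eyes.capture(name); c=eyes.camera_info(name)
    K=np.array(c["camera_matrix"]); A=np.array(c["attitude"],float)
    Rm=R.from_rotvec(A).as_matrix() if A.size==3 else A
    v,u=np.indices(d.shape)
    r=np.stack([(u-K[0,2])/K[0,0],(v-K[1,2])/K[1,1],np.ones(d.shape)],-1)
    P=(r*d[...,None])@Rm.T+np.array(c["eye"]); P[d==0]=np.nan
    return im,d,P
E
python3 - <<'E'
from h import *
for n in("top","side"):
    im,d,P=cloud(n); cv2.imwrite(f"pics/{n}0.png",im[...,::-1]); c=eyes.camera_info(n); print(n,c)
    np.savez(f"{n}0.npz",im=im,P=P)
print(status.get_obs())
E
```

```text
top {'camera_matrix': array([[370.85773338,   0.        , 321.45065254],
       [  0.        , 370.85773338, 204.97515973],
       [  0.        ,   0.        ,   1.        ]]), 'eye': array([0.40083572, 0.01505687, 1.31951159]), 'attitude': array([-2.14121336,  2.19897459, -0.14798415])}
side {'camera_matrix': array([[432.21215353,   0.        , 320.81838502],
       [  0.        , 432.21215353, 203.05857379],
       [  0.        ,   0.        ,   1.        ]]), 'eye': array([ 0.1765246 , -0.78960111,  0.92716567]), 'attitude': array([-2.34107921,  0.45490976, -0.20497774])}
{'time': 0.1, 'q': array([ 1.14917743e+00,  4.86687511e-02,  9.77550279e-02,  1.62200368e+00,
       -1.57425256e-05,  1.44298584e+00]), 'joint_velocities': array([-8.31038393e-04,  6.30490539e-04,  1.55233223e-03,  4.88092575e-04,
       -1.95047604e-03, -1.50731099e-05]), 'joint_efforts': array([ 1.57691582e-03, -3.39851224e+01,  3.20935428e+01,  1.58957503e-02,
       -2.48145288e-04, -6.43524700e-06]), 'eef_pos': array([0.15180741, 0.5019274 , 0.19923868]), 'tool_rot': array([-0.45977271, -3.10719864,  0.00321299]), 'contact_force': array([ 0.27669973, -0.14128627,  0.56851279]), 'torque': array([-0.08846742, -0.01705395, -0.00151637]), 'grasp_force': 0.0, 'width': 0.998616950605859}
```

View pics/top0.png

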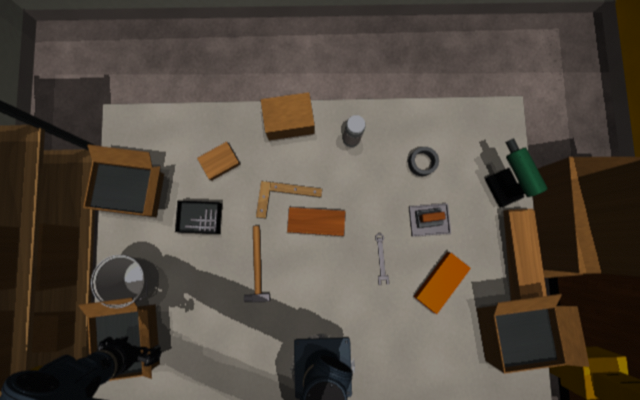

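View pics/side0.png

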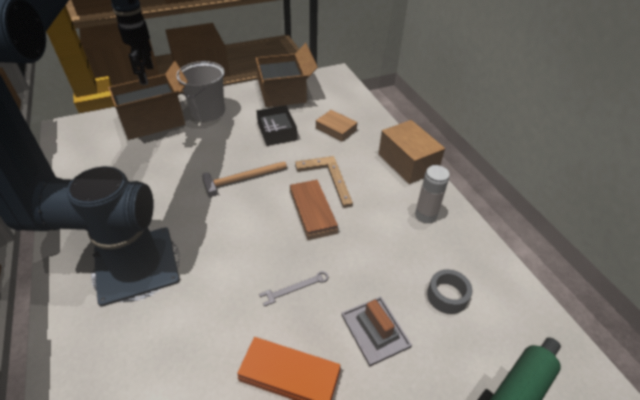

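Top view: the jig is an L with its corner near (270,193), rail running right and end stop running down. The board is at (316,221), the tray and block at (430,219), and the bin is on the left. The orange decoy is at (443,282), and the hammer handle runs along column 257. The side view agrees. Next I measure.

```bash
python3 - <<'E'
from h import *
Z=np.load("top0.npz"); im,P=Z["im"],Z["P"]
hsv=cv2.cvtColor(im,cv2.COLOR_RGB2HSV)
print("bench z",np.nanmedian(P[255:275,320:340,2]),np.nanmedian(P[160:175,330:345,2]))
for n,(u,v) in dict(board=(316,221),rail=(300,188),stop=(263,205),grip=(432,217),trayfl=(414,232),plate=(420,212),hammer=(257,260)).items():
    print(n,hsv[v,u],P[v,u].round(4))
def rect(mask,name):
    pts=P[mask][:,:2].astype(np.float32); pts=pts[~np.isnan(pts[:,0])]
    r=cv2.minAreaRect(pts); print(name,len(pts),np.round(r[0],4),np.round(r[1],4),round(r[2],2),"mean",pts.mean(0).round(4)); print(cv2.boxPoints(r).round(4).tolist())
def box(x0,x1,y0,y1):
    m=np.zeros(im.shape[:2],bool); m[y0:y1,x0:x1]=1; return m
z=P[...,2]
rect(box(280,352,200,242)&(z>.027),"board")
b=box(292,341,212,230); q=P[b]; A=np.c_[q[:,:2]-q[:,:2].mean(0),np.ones(len(q))]; s=np.linalg.lstsq(A,q[:,2],rcond=None); print("plane",s[0],"std",np.std(A@s[0]-q[:,2]))
j=box(250,328,176,222)&(z>.010)&(z<.027)&(hsv[...,1]>60)
j&=~((hsv[...,0]<10))
print("jigpix",j.sum())
rect(j&box(250,328,176,190),"railpart"); rect(j&box(250,266,176,222),"stoppart")
rect(box(400,460,195,245)&(z>.045),"grip"); rect(box(400,460,195,245)&(z>.008),"tray")
big=cv2.resize(im[170:245,240:460,::-1],None,fx=3.6,fy=3.6,interpolation=cv2.INTER_CUBIC); big=cv2.convertScaleAbs(big,alpha=1.5); cv2.imwrite("pics/crop1.png",big)
E
```

```text
bench z -0.0001607400374892265 -6.499713746932478e-05
board [ 12 206 119] [0.496  0.0084 0.0306]
rail [ 16 146 138] [0.6155 0.062  0.0194]
stop [ 16 146 136] [0.5587 0.1939 0.0151]
grip [ 12 207 116] [ 0.4965 -0.3863  0.0683]
trayfl [162  11 120] [ 0.4497 -0.3399  0.0017]
plate [105  12  42] [ 0.5183 -0.358   0.0279]
hammer [ 15 166 144] [0.3673 0.2149 0.0253]
board 1405 [0.4977 0.0082] [0.1984 0.0872] 84.51 mean [0.4972 0.0077]
[[0.4447999894618988, -0.08630000054836273], [0.5315999984741211, -0.09470000118017197], [0.550599992275238, 0.10279999673366547], [0.46380001306533813, 0.1111999973654747]]
 ** On entry to DLASCL parameter number  4 had an illegal value
 ** On entry to DLASCL parameter number  4 had an illegal valueTraceback (most recent call last):
  File "<stdin>", line 14, in <module>
    x, resids, rank, s = _umath_linalg.lstsq(a, b, rcond,
                         ~~~~~~~~~~~~~~~~~~~^^^^^^^^^^^^^
                                             signature=signature)
                                             ^^^^^^^^^^^^^^^^^^^^
    raise LinAlgError("SVD did not converge in Linear Least Squares")
numpy.linalg.LinAlgError: SVD did not converge in Linear Least Squares
```

```bash
python3 - <<'E'
from h import *
Z=np.load("top0.npz"); im,P=Z["im"],Z["P"]
hsv=cv2.cvtColor(im,cv2.COLOR_RGB2HSV)
c=eyes.camera_info("top");K=np.array(c["camera_matrix"]);Rm=R.from_rotvec(c["attitude"]).as_matrix();eye=np.array(c["eye"])
def ray(uv,z):
    uv=np.atleast_2d(uv); r=np.c_[(uv[:,0]-K[0,2])/K[0,0],(uv[:,1]-K[1,2])/K[1,1],np.ones(len(uv))]@Rm.T
    return (eye+r*((z-eye[2])/r[:,2])[:,None])[:,:2]
def box(x0,x1,y0,y1):
    m=np.zeros(im.shape[:2],bool); m[y0:y1,x0:x1]=1; return m
def rect(mask,name,z):
    v,u=np.nonzero(mask); pts=ray(np.c_[u,v],z).astype(np.float32)
    r=cv2.minAreaRect(pts); print(name,len(pts),np.round(r[0],4),np.round(r[1],4),round(r[2],2),"mean",pts.mean(0).round(4)); print(cv2.boxPoints(r).round(4).tolist())
z=P[...,2]
b=box(292,341,212,230); q=P[b]; q=q[~np.isnan(q[:,0])]; A=np.c_[q[:,:2]-q[:,:2].mean(0),np.ones(len(q))]; s=np.linalg.lstsq(A,q[:,2],rcond=None); print("plane",s[0],"n",len(q),"std",np.std(A@s[0]-q[:,2]))
w=(abs(hsv[...,0].astype(int)-15)<6)&(hsv[...,1]>95)
j=w&box(245,328,174,221)
n,l,st,ce=cv2.connectedComponentsWithStats(j.astype(np.uint8)); print(st)
k=1+np.argmax(np.where(np.arange(1,n)>0,[s[4]*(s[0]<290 and s[1]<195) for s in st[1:]],0)); J=l==k
v,u=np.nonzero(J)
# edges from columns / rows
rail=[(x,np.nonzero(J[:,x])[0]) for x in range(278,316)]
lo=np.array([(x,r.max()+.5) for x,r in rail]); hi=np.array([(x,r.min()-.5) for x,r in rail])
sr=[(y,np.nonzero(J[y])[0]) for y in range(200,213)]
ri=np.array([(r.max()+.5,y) for y,r in sr]); le=np.array([(r.min()-.5,y) for y,r in sr])
for n_,e in(("rail in",lo),("rail out",hi),("stop in",ri),("stop out",le)):
    p=ray(e,.018); f=cv2.fitLine(p.astype(np.float32),cv2.DIST_HUBER,0,.01,.01).ravel(); print(n_,f.round(4),"ang",np.degrees(np.arctan2(f[1],f[0])).round(2))
rect(J,"jig",.018)
bm=(hsv[...,0]<14)&(hsv[...,1]>185)
rect(bm&box(282,352,203,242),"board",.038); 
g=bm&box(405,460,200,240)
rect(g,"grip",.065)
print("gripz",np.nanmedian(z[g]))
t=box(400,460,195,245)
rect(t&(z>.009),"traydepth",.014)
d=t&(hsv[...,2]<75); rect(d,"plate",.021)
print("tray rows",hsv[219,400:460,:].tolist())
big=cv2.resize(im[170:245,240:460,::-1],None,fx=3.6,fy=3.6,interpolation=cv2.INTER_CUBIC); big=cv2.convertScaleAbs(big,alpha=1.5); cv2.imwrite("pics/crop1.png",big)
E
```

```text
plane [-0.00188388 -0.02838889  0.03402929] n 880 std 0.0025951148211063907
[[     0      0    640    400 254731]
 [   256    181     66     37    757]
 [   288    207     40     14    512]]
rail in [0.1453 0.9894 0.5951 0.0688] ang 81.64
rail out [0.1609 0.987  0.6247 0.0608] ang 80.74
stop in [ 0.993  -0.1181  0.5559  0.1795] ang -6.79
stop out [ 0.9934 -0.1149  0.5539  0.2147] ang -6.6
jig 757 [0.5668 0.1029] [0.2189 0.1288] 82.16 mean [0.5972 0.1299]
[[0.48809999227523804, 0.0031999999191612005], [0.6157000064849854, -0.014299999922513962], [0.6455000042915344, 0.20250000059604645], [0.5180000066757202, 0.22010000050067902]]
board 1291 [0.4952 0.0086] [0.1902 0.0821] 84.69 mean [0.4948 0.0086]
[[0.445499986410141, -0.08229999989271164], [0.5273000001907349, -0.08990000188350677], [0.5449000000953674, 0.09950000047683716], [0.46309998631477356, 0.1071000024676323]]
grip 158 [ 0.4984 -0.3869] [0.0236 0.0821] 6.56 mean [ 0.4982 -0.387 ]
[[0.4819999933242798, -0.3474999964237213], [0.49129998683929443, -0.42910000681877136], [0.5148000121116638, -0.42640000581741333], [0.505400002002
[... 770 characters left out ...]
0], [155, 13, 114], [150, 12, 86], [150, 7, 38], [105, 19, 27], [0, 0, 48], [15, 29, 35], [9, 167, 26], [12, 234, 24], [12, 222, 47], [12, 211, 92], [12, 212, 118], [12, 211, 123], [12, 209, 122], [12, 209, 123], [12, 209, 122], [12, 210, 120], [12, 206, 120], [12, 209, 116], [12, 210, 114], [12, 211, 109], [12, 208, 109], [12, 206, 110], [12, 208, 108], [12, 206, 105], [12, 201, 100], [11, 194, 92], [11, 182, 87], [11, 165, 85], [10, 145, 86], [9, 121, 93], [8, 82, 100], [4, 33, 107], [165, 15, 104], [150, 11, 72], [165, 14, 73], [9, 15, 116], [17, 30, 137], [19, 31, 140], [19, 31, 138], [19, 31, 138], [19, 30, 137], [19, 30, 137], [19, 31, 138], [19, 31, 139], [18, 33, 140], [18, 33, 141]]
```

View pics/crop1.png

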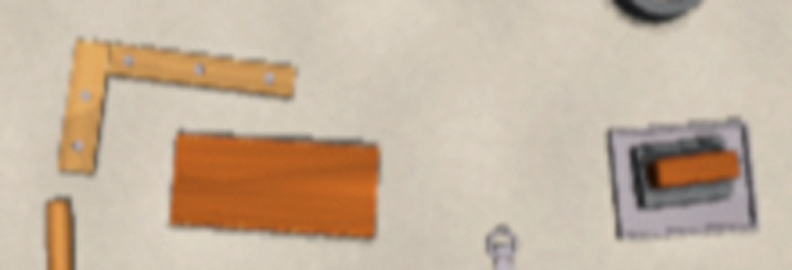

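The crop shows the L-jig (inner corner about 106,75 in the crop), the board parallel to it and slightly rotated, and the tray with the block's ridge running lengthwise at 695,168. In world coordinates the jig corner is about (0.611, 0.1727) at yaw -7.8°. In the jig frame the board's centre is at about (-0.091, -0.179). I start by turning the tool to match the jig.

Request:
drive_tool(deltas=[[[0,0,0],[0,0,-0.75]],[[0,0,0],[0,0,-0.75]],[[0,0,0],[0,0,-0.75]],[[-0.7,-0.92,0],[0,0,0]],[[-0.7,-0.92,0],[0,0,0]],[[-0.7,-0.92,0],[0,0,0]],[[-0.7,-0.92,0],[0,0,0]],[[-0.7,-0.92,0],[0,0,0]]], fingers=1, squeeze=40)

```text
time: 0.77
eef_pos: [0.2089, 0.4006, 0.1996]
tool_rot: [-0.214, -3.134, 0.002]
contact_force: [0.6, -0.8, -0.5]
width: 0.997
grasp_force: 0.0
```

```bash
cat >> h.py <<'E'
C=np.array([.611,.1727]); YA=82.2
def where(c=C,ya=YA):
    o=status.get_obs(); M=R.from_rotvec(o["tool_rot"]).as_matrix(); a=np.radians(ya)
    X=np.array([np.sin(a),-np.cos(a)]);Y=np.array([np.cos(a),np.sin(a)]); d=o["eef_pos"][:2]-c
    F=o["contact_force"][:2]
    print("t %.2f jig(%.4f %.4f) z %.4f  ytool %.2f tilt %s  Fjig %.1f %.1f Fz %.1f w %.3f g %.1f"%(o["time"],d@X,d@Y,o["eef_pos"][2],np.degrees(np.arctan2(M[1,1],M[0,1])),M[:2,2].round(4),F@X,F@Y,o["contact_force"][2],o["width"],o["grasp_force"]),"q",o["q"].round(2))
E
python3 -c "from h import *; where()"
```

```text
t 0.77 jig(-0.4293 0.1712) z 0.1996  ytool 82.19 tilt [-0.0007 -0.0011]  Fjig 0.7 -0.7 Fz -0.5 w 0.997 g 0.0 q [ 0.94 -0.14 -0.08  1.63 -0.    1.08]
```

Request:
drive_tool(deltas=[[[-0.72,-0.97,0],[0,0,0]],[[-0.72,-0.97,0],[0,0,0]],[[-0.72,-0.97,0],[0,0,0]],[[-0.72,-0.97,0],[0,0,0]],[[-0.72,-0.97,0],[0,0,0]],[[-0.72,-0.97,0],[0,0,0]],[[-0.72,-0.97,0],[0,0,0]],[[-0.72,-0.97,0],[0,0,0]]])

```text
time: 1.43
eef_pos: [0.3019, 0.2312, 0.1998]
tool_rot: [-0.214, -3.134, 0.001]
contact_force: [-0.4, 1.0, 0.9]
width: 0.997
grasp_force: 0.0
```

Request:
drive_tool(deltas=[[[-0.72,-0.97,0],[0,0,0]],[[-0.72,-0.97,0],[0,0,0]],[[-0.72,-0.97,0],[0,0,0]],[[-0.72,-0.97,0],[0,0,0]],[[-0.72,-0.97,0.6],[0,0,0]],[[-0.72,-0.97,0.6],[0,0,0]],[[-0.72,-0.97,0.6],[0,0,0]],[[-0.72,-0.97,0.6],[0,0,0]]])

```text
time: 2.1
eef_pos: [0.3949, 0.0618, 0.1514]
tool_rot: [-0.215, -3.134, -0.0]
contact_force: [0.5, -0.2, 0.1]
width: 1.001
grasp_force: 0.0
```

Request:
drive_tool(deltas=[[[-0.72,-0.97,0.6],[0,0,0]],[[-0.72,-0.97,0.6],[0,0,0]],[[0,0,1],[0,0,0]],[[0,0,1],[0,0,0]],[[0,0,1],[0,0,0]],[[0,0,1],[0,0,0]],[[0,0,0],[0,0,0]]])

```text
time: 2.68
eef_pos: [0.4137, 0.0209, 0.0434]
tool_rot: [-0.214, -3.125, -0.001]
contact_force: [-1.0, 0.3, -0.4]
width: 0.999
grasp_force: 0.0
```

```bash
python3 -c "from h import *; where()"
```

```text
t 2.68 jig(-0.1748 -0.1772) z 0.0434  ytool 82.15 tilt [-0.0094  0.0011]  Fjig -1.0 0.1 Fz -0.4 w 0.999 g 0.0 q [-0.11 -0.21 -0.46  1.34  0.    0.03]
```

Request:
drive_tool(deltas=[[[0,0,1],[0,0,0]],[[0,0,0.9],[0,0,0]],[[0,0,0.2],[0,0,0]],[[-0.4,0,0],[0,0,0]],[[-0.4,0,0],[0,0,0]],[[-0.4,0,0],[0,0,0]],[[-0.4,0,0],[0,0,0]],[[-0.4,0,0],[0,0,0]]])

```text
time: 3.35
eef_pos: [0.46, 0.0148, 0.0076]
tool_rot: [0.215, 3.132, -0.0]
contact_force: [0.8, -0.2, -1.2]
width: 0.995
grasp_force: 0.0
```

```bash
python3 -c "from h import *; where()"
```

```text
t 3.35 jig(-0.1282 -0.1769) z 0.0076  ytool 82.16 tilt [ 0.0025 -0.0003]  Fjig 0.8 -0.0 Fz -1.2 w 0.995 g 0.0 q [-0.11 -0.08 -0.41  1.23 -0.    0.02]
```

```bash
cat >> h.py <<'E'
def snap(n,f,x0,x1,y0,y1,k):
    im,d=eyes.capture(n); cv2.imwrite(f"pics/{f}.png",cv2.convertScaleAbs(cv2.resize(im[y0:y1,x0:x1,::-1],None,fx=k,fy=k,interpolation=cv2.INTER_CUBIC),alpha=1.5))
E
python3 -c "from h import *; snap('side','s1',200,380,130,260,4)"
```

```text
(no output)
```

View pics/s1.png

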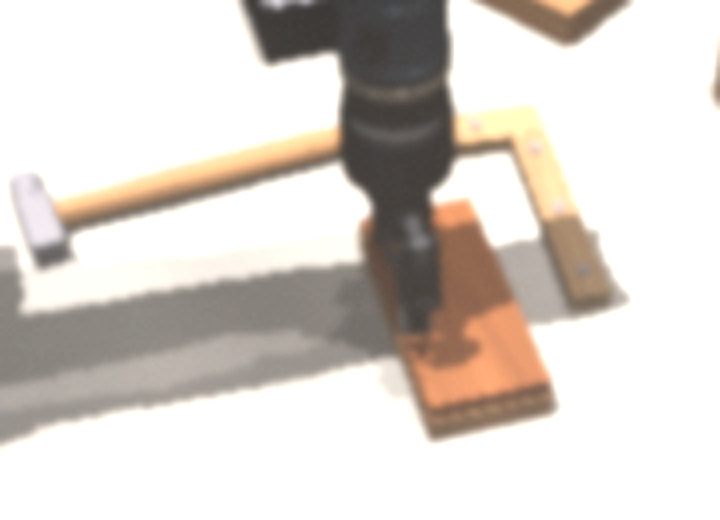

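```bash
python3 - <<'E'
from h import *
o=status.get_obs(); M=R.from_rotvec(o["tool_rot"]).as_matrix(); c=eyes.camera_info("side"); Rm=R.from_rotvec(c["attitude"]).as_matrix(); K=np.array(c["camera_matrix"])
def pr(p): q=K@(Rm.T@(p-np.array(c["eye"]))); return (q[:2]/q[2]).round(1)
for s in(-.057,-.043,.043):
  for z in(.015,.03,.045):
    p=o["eef_pos"]+M[:,1]*s; p[2]=z; print(s,z,p.round(3),pr(p),((pr(p)-[200,130])*4).round())
im,d,P=cloud("side"); 
for u,v in((307,225),(320,215),(305,205),(308,228)): print(u,v,P[v,u].round(4))
im,d,P=cloud("top"); hsv=cv2.cvtColor(im,cv2.COLOR_RGB2HSV)
m=np.zeros(im.shape[:2],bool); m[200:245,275:355]=1; m&=(P[...,2]>.027)&(P[...,2]<.06)&(hsv[...,0]<15)&(hsv[...,1]>150)
q=P[m][:,:2].astype(np.float32); r=cv2.minAreaRect(q); print(len(q),r)
E
```

```text
-0.057 0.015 [ 0.454 -0.042  0.015] [305.6 223.8] [422. 375.]
-0.057 0.03 [ 0.454 -0.042  0.03 ] [305.5 220.3] [422. 361.]
-0.057 0.045 [ 0.454 -0.042  0.045] [305.5 216.6] [422. 346.]
-0.043 0.015 [ 0.456 -0.028  0.015] [304.5 220.2] [418. 361.]
-0.043 0.03 [ 0.456 -0.028  0.03 ] [304.4 216.6] [418. 346.]
-0.043 0.045 [ 0.456 -0.028  0.045] [304.3 213. ] [417. 332.]
0.043 0.015 [0.467 0.057 0.015] [297.9 199. ] [392. 276.]
0.043 0.03 [0.467 0.057 0.03 ] [297.8 195.4] [391. 262.]
0.043 0.045 [0.467 0.057 0.045] [297.7 191.8] [391. 247.]
307 225 [ 0.4506 -0.0611  0.0317]
320 215 [ 0.4967 -0.0426  0.0349]
305 205 [ 0.4483 -0.0541  0.1052]
308 228 [ 0.4489 -0.0732  0.0329]
338 ((0.49666520953178406, 0.008402004837989807), (0.1940372735261917, 0.08258271962404251), 84.9537124633789)
```

```bash
python3 - <<'E'
from h import *
im,d,P=cloud("side")
for v in range(204,226,2):
    print(v,[ (u,im[v,u].tolist(),P[v,u].round(3).tolist()) for u in (301,305,309)])
where()
E
```

```text
204 [(301, [50, 47, 45], [0.437, -0.056, 0.115]), (305, [50, 47, 45], [0.449, -0.052, 0.106]), (309, [62, 52, 47], [0.457, -0.06, 0.112])]
206 [(301, [52, 48, 46], [0.436, -0.056, 0.108]), (305, [53, 50, 49], [0.446, -0.059, 0.107]), (309, [65, 53, 48], [0.457, -0.06, 0.104])]
208 [(301, [55, 52, 49], [0.436, -0.058, 0.102]), (305, [52, 48, 46], [0.446, -0.059, 0.099]), (309, [87, 64, 52], [0.479, -0.003, 0.031])]
210 [(301, [58, 55, 53], [0.441, -0.041, 0.076]), (305, [52, 48, 46], [0.453, -0.042, 0.072]), (309, [94, 68, 54], [0.476, -0.012, 0.034])]
212 [(301, [62, 58, 54], [0.442, -0.04, 0.066]), (305, [58, 51, 47], [0.452, -0.043, 0.065]), (309, [102, 73, 57], [0.472, -0.022, 0.037])]
214 [(301, [88, 69, 58], [0.442, -0.039, 0.058]), (305, [86, 65, 53], [0.46, -0.022, 0.033]), (309, [114, 78, 59], [0.469, -0.028, 0.035])]
216 [(301, [90, 68, 55], [0.447, -0.025, 0.033]), (305, [81, 61, 51], [0.457, -0.029, 0.033]), (309, [98, 70, 55], [0.467, -0.034, 0.034])]
218 [(301, [97, 74, 59], [0.446, -0.027, 0.028]), (305, [90, 66, 53], [0.455, -0.034, 0.031]), (309, [97, 70, 55], [0.465, -0.039, 0.032])]
220 [(301, [99, 81, 69], [0.444, -0.031, 0.023]), (305, [123, 84, 63], [0.451, -0.046, 0.037]), (309, [98, 70, 56], [0.462, -0.048, 0.034])]
222 [(301, [114, 101, 89], [0.445, -0.028, 0.012]), (305, [149, 99, 71], [0.449, -0.051, 0.034]), (309, [132, 89, 66], [0.458, -0.058, 0.038])]
224 [(301, [129, 119, 110], [0.444, -0.03, 0.005]), (305, [140, 94, 69], [0.446, -0.057, 0.033]), (309, [157, 104, 74], [0.456, -0.062, 0.034])]
t 3.55 jig(-0.1302 -0.1770) z 0.0065  ytool 82.16 tilt [-0.0002  0.0001]  Fjig -0.4 0.6 Fz 0.1 w 0.996 g 0.0 q [-0.11 -0.08 -0.41  1.24  0.    0.02]
```

Request:
drive_tool(deltas=[[[1,0,-0.3],[0,0,0]],[[1,0,0.3],[0,0,0]],[[0.7,0,0],[0,0,0]],[[0,0,0.25],[0,0,0]],[[0,0,0.25],[0,0,0]],[[0,0,0],[0,0,0]]])

```text
time: 4.05
eef_pos: [0.4038, 0.0225, -0.0047]
tool_rot: [-0.215, -3.134, -0.0]
contact_force: [0.7, 0.2, -0.1]
width: 1.002
grasp_force: 0.0
```

```bash
python3 - <<'E'
from h import *
where()
snap('side','s2',240,360,130,240,5)
im,d,P=cloud("side")
for v in range(200,240,2):
    print(v,[ (u,im[v,u].tolist(),P[v,u].round(3).tolist()) for u in (272,276,280,284)])
E
```

```text
t 4.05 jig(-0.1849 -0.1769) z -0.0047  ytool 82.17 tilt [-0.0007  0.0001]  Fjig 0.6 0.3 Fz -0.1 w 1.002 g 0.0 q [-0.11 -0.22 -0.56  1.23 -0.    0.03]
200 [(272, [92, 88, 84], [0.4, 0.099, -0.004]), (276, [59, 57, 55], [0.382, -0.014, 0.11]), (280, [50, 47, 46], [0.385, -0.041, 0.135]), (284, [58, 55, 53], [0.394, -0.048, 0.138])]
202 [(272, [83, 79, 75], [0.396, 0.086, 0.002]), (276, [64, 61, 59], [0.381, -0.016, 0.106]), (280, [49, 46, 43], [0.383, -0.046, 0.133]), (284, [53, 50, 48], [0.394, -0.047, 0.131])]
204 [(272, [76, 72, 68], [0.394, 0.081, -0.001]), (276, [74, 71, 67], [0.406, 0.08, -0.005]), (280, [49, 46, 44], [0.383, -0.048, 0.128]), (284, [50, 47, 45], [0.394, -0.044, 0.12])]
206 [(272, [75, 72, 67], [0.391, 0.071, 0.001]), (276, [75, 71, 68], [0.403, 0.072, -0.005]), (280, [50, 47, 45], [0.383, -0.047, 0.119]), (284, [49, 46, 44], [0.393, -0.049, 0.118])]
208 [(272, [76, 74, 70], [0.389, 0.067, -0.003]), (276, [74, 71, 67], [0.4, 0.061, -0.001]), (280, [49, 46, 44], [0.382, -0.048, 0.113]), (284, [47, 43, 42], [0.392, -0.049, 0.11])]
210 [(272, [79, 76, 72], [0.386, 0.
[... 2118 characters left out ...]
1, -0.028, 0.0]), (280, [161, 155, 149], [0.381, -0.033, 0.001]), (284, [170, 164, 157], [0.392, -0.032, -0.004])]
234 [(272, [187, 181, 174], [0.358, -0.03, -0.001]), (276, [184, 179, 171], [0.369, -0.032, -0.003]), (280, [180, 175, 167], [0.379, -0.039, 0.0]), (284, [191, 185, 177], [0.389, -0.043, -0.0])]
236 [(272, [185, 179, 172], [0.356, -0.037, -0.0]), (276, [185, 179, 172], [0.366, -0.042, 0.0]), (280, [186, 181, 173], [0.376, -0.046, 0.0]), (284, [191, 185, 178], [0.388, -0.046, -0.004])]
238 [(272, [185, 179, 172], [0.353, -0.046, 0.003]), (276, [184, 179, 172], [0.364, -0.048, -0.0]), (280, [186, 180, 172], [0.374, -0.052, -0.001]), (284, [187, 182, 174], [0.385, -0.054, -0.003])]
```

View pics/s2.png

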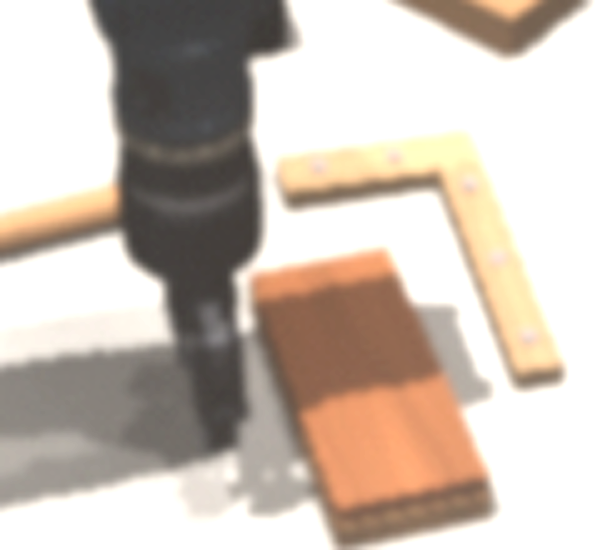

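The finger tip shows at crop (215,440) with about z 0.04, well above the TCP, so open fingers sit too high to push with. I'll raise, shut them and measure.

Request:
drive_tool(deltas=[[[0,0,-0.6],[0,0,0]],[[0,0,-0.6],[0,0,0]],[[0,0,0],[0,0,0]],[[0,0,0],[0,0,0]],[[0,0,0],[0,0,0]],[[0,0,0],[0,0,0]],[[0,0,0],[0,0,0]],[[0,0,0],[0,0,0]]], fingers=-1)

```text
time: 4.82
eef_pos: [0.4036, 0.0225, 0.0197]
tool_rot: [-0.215, -3.133, -0.0]
contact_force: [-0.4, 0.1, -0.1]
width: -0.0
grasp_force: 0.0
```

```bash
python3 - <<'E'
from h import *
where()
o=status.get_obs()
im,d,P=cloud("side")
e=o["eef_pos"]
m=(np.linalg.norm(P[...,:2]-e[:2],axis=-1)<.09)&(P[...,2]>.012)&(im.max(-1)<75)
q=P[m]; print(len(q)); 
idx=np.argsort(q[:,2])[:25]; print(q[idx].round(3).tolist())
snap('side','s3',240,360,130,240,5)
E
```

```text
t 4.82 jig(-0.1851 -0.1770) z 0.0197  ytool 82.16 tilt [-0.0012  0.0001]  Fjig -0.4 0.1 Fz -0.1 w -0.000 g 0.0 q [-0.11 -0.23 -0.52  1.28 -0.    0.03]
5507
[[0.452, 0.04, 0.012], [0.452, 0.049, 0.016], [0.451, 0.028, 0.016], [0.451, 0.03, 0.018], [0.45, 0.008, 0.019], [0.454, 0.062, 0.019], [0.451, 0.02, 0.02], [0.451, 0.037, 0.02], [0.452, 0.058, 0.02], [0.452, 0.039, 0.021], [0.452, 0.047, 0.022], [0.449, 0.014, 0.022], [0.453, 0.051, 0.022], [0.454, 0.062, 0.024], [0.454, 0.053, 0.024], [0.449, 0.007, 0.024], [0.45, 0.026, 0.026], [0.452, 0.038, 0.026], [0.45, 0.016, 0.028], [0.404, 0.01, 0.056], [0.392, 0.017, 0.058], [0.396, 0.011, 0.058], [0.408, 0.014, 0.058], [0.398, 0.01, 0.058], [0.393, 0.011, 0.059]]
```

View pics/s3.png

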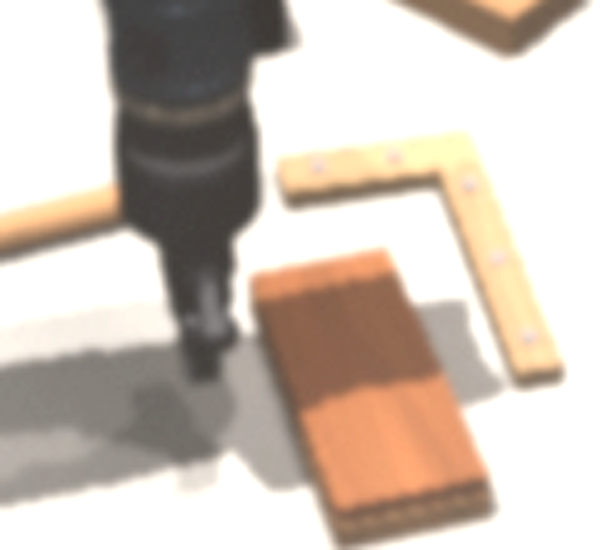

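The shut tip is at crop (205,378), about z 0.052, while the reported TCP z is 0.020. So the real tips sit about 33 mm above the reported z. I'll allow for that.

Request:
drive_tool(deltas=[[[0,0,0],[0,0,0]],[[0,0,0],[0,0,0]],[[0,0,0],[0,0,0]],[[0,0,0.8],[0,0,0]],[[0,0,0.8],[0,0,0]],[[0,0,0.6],[0,0,0]],[[0,0,0.3],[0,0,0]],[[0,0,0],[0,0,0]]], fingers=1)

```text
time: 5.58
eef_pos: [0.4025, 0.0226, -0.0312]
tool_rot: [-0.214, -3.131, -0.0]
contact_force: [0.4, 0.2, 0.5]
width: 1.002
grasp_force: 0.0
```

```bash
python3 - <<'E'
from h import *
where()
im,d,P=cloud("side")
e=status.get_obs()["eef_pos"]
m=(np.linalg.norm(P[...,:2]-e[:2],axis=-1)<.09)&(P[...,2]>.006)&(im.max(-1)<75)&(P[...,0]<.43)
q=P[m]; idx=np.argsort(q[:,2])[:25]; print(q[idx].round(3).tolist())
E
```

```text
t 5.58 jig(-0.1862 -0.1770) z -0.0312  ytool 82.16 tilt [-0.0034  0.0003]  Fjig 0.4 0.2 Fz 0.5 w 1.002 g 0.0 q [-0.11 -0.19 -0.59  1.17 -0.    0.03]
[[0.397, 0.07, 0.012], [0.394, -0.031, 0.024], [0.399, -0.034, 0.024], [0.388, -0.031, 0.025], [0.391, -0.032, 0.026], [0.399, -0.033, 0.028], [0.387, -0.028, 0.028], [0.395, -0.036, 0.028], [0.394, -0.034, 0.031], [0.396, -0.035, 0.031], [0.391, -0.034, 0.033], [0.399, -0.034, 0.033], [0.388, -0.034, 0.034], [0.394, -0.034, 0.035], [0.396, -0.035, 0.035], [0.391, -0.034, 0.036], [0.388, -0.033, 0.037], [0.399, -0.034, 0.037], [0.385, -0.033, 0.038], [0.394, -0.033, 0.038], [0.397, -0.035, 0.039], [0.391, -0.034, 0.041], [0.381, -0.033, 0.056], [0.398, -0.049, 0.058], [0.384, -0.048, 0.058]]
```

Request:
drive_tool(deltas=[[[-0.5,0,0.2],[0,0,0]],[[-0.5,0,0],[0,0,0]],[[-0.5,0,0],[0,0,0]],[[-0.4,0,0],[0,0,0]],[[-0.4,0,0],[0,0,0]],[[-0.4,0,0],[0,0,0]],[[-0.4,0,0],[0,0,0]]])

```text
time: 6.22
eef_pos: [0.465, 0.014, -0.0335]
tool_rot: [-0.214, -3.132, 0.0]
contact_force: [-5.2, 1.4, 3.7]
width: 1.001
grasp_force: 2.4
```

```bash
cat >> h.py <<'E'
def board(c=C,ya=YA):
    im,d,P=cloud("top"); hsv=cv2.cvtColor(im,cv2.COLOR_RGB2HSV)
    m=np.zeros(im.shape[:2],bool); m[170:245,262:355]=1; m&=(P[...,2]>.027)&(P[...,2]<.06)&(hsv[...,0]<15)&(hsv[...,1]>170)
    q=P[m][:,:2].astype(np.float32); r=cv2.minAreaRect(q); a=np.radians(ya)
    X=np.array([np.sin(a),-np.cos(a)]);Y=np.array([np.cos(a),np.sin(a)]); b=np.array(r[0])-c
    print("board",len(q),"jig",(b@X).round(4),(b@Y).round(4),np.round(r[1],4),"ang-ya",round(r[2]-ya,2))
E
python3 -c "from h import *; where(); board()"
```

```text
t 6.22 jig(-0.1231 -0.1770) z -0.0335  ytool 82.17 tilt [-0.0023  0.    ]  Fjig -5.3 0.7 Fz 3.7 w 1.001 g 2.4 q [-0.11 -0.02 -0.44  1.15 -0.    0.02]
board 449 jig -0.067 -0.1797 [0.1929 0.0824] ang-ya 0.12
```

Request:
drive_tool(deltas=[[[-0.3,0,0],[0,0,0]],[[-0.3,0,0],[0,0,0]],[[-0.2,0,0],[0,0,0]],[[-0.1,0,0],[0,0,0]],[[-0.1,0,0],[0,0,0]],[[0,0,0],[0,0,0]]])

```text
time: 6.77
eef_pos: [0.4855, 0.0112, -0.0338]
tool_rot: [-0.215, -3.134, 0.0]
contact_force: [-2.3, 0.4, 1.5]
width: 0.998
grasp_force: 1.3
```

```bash
python3 -c "from h import *; where(); board()"
```

```text
t 6.77 jig(-0.1024 -0.1770) z -0.0338  ytool 82.16 tilt [-0.0001 -0.0001]  Fjig -2.4 0.1 Fz 1.5 w 0.998 g 1.3 q [-0.12  0.03 -0.39  1.15 -0.    0.02]
board 393 jig -0.0464 -0.1796 [0.1929 0.0833] ang-ya -0.22
```

Request:
drive_tool(deltas=[[[1,0,0],[0,0,0]],[[0,0,-1],[0,0,0]],[[0,0,-1],[0,0,0]],[[0,0,-1],[0,0,0]],[[0,0,-1],[0,0,0]],[[-0.56,-0.95,0],[0,0,0]],[[-0.56,-0.95,0],[0,0,0]],[[-0.56,-0.95,0],[0,0,0]]], fingers=-0.1)

```text
time: 7.48
eef_pos: [0.4937, -0.0481, 0.0478]
tool_rot: [0.212, 3.129, -0.002]
contact_force: [0.0, -0.3, -0.4]
width: 0.449
grasp_force: 0.0
```

Request:
drive_tool(deltas=[[[-0.56,-0.95,0],[0,0,0]],[[-0.56,-0.95,0],[0,0,0]],[[-0.56,-0.95,0],[0,0,0]],[[-0.56,-0.95,0],[0,0,0]],[[0,0,0],[0,0,1]],[[0,0,0],[0,0,1]],[[0,0,0],[0,0,1]],[[0,0,0],[0,0,1]]])

```text
time: 8.15
eef_pos: [0.5267, -0.1294, 0.0467]
tool_rot: [0.654, 3.069, -0.001]
contact_force: [0.8, 0.4, -0.9]
width: 0.449
grasp_force: 0.0
```

Request:
drive_tool(deltas=[[[0,0,0],[0,0,1]],[[0,0,0],[0,0,1]],[[0,0,0],[0,0,1]],[[0,0,0],[0,0,1]],[[0,0,0],[0,0,1]],[[0,0,0],[0,0,1]],[[0,0,0],[0,0,1]],[[0,0,0],[0,0,1]]])

```text
time: 8.82
eef_pos: [0.5267, -0.1291, 0.0468]
tool_rot: [1.474, 2.77, 0.001]
contact_force: [0.2, -0.3, -0.3]
width: 0.449
grasp_force: 0.0
```

Request:
drive_tool(deltas=[[[0,0,0],[0,0,1]],[[0,0,0],[0,0,1]],[[0,0,0],[0,0,1]],[[0,0,0],[0,0,1]],[[0,0,0],[0,0,1]],[[0,0,0],[0,0,1]],[[0,0,0],[0,0,1]],[[0,0,0],[0,0,1]]])

```text
time: 9.48
eef_pos: [0.5267, -0.1291, 0.0468]
tool_rot: [2.181, 2.257, 0.002]
contact_force: [-1.2, -0.4, -0.1]
width: 0.452
grasp_force: 0.0
```

```bash
python3 -c "from h import *; where(); board()"
```

```text
t 9.48 jig(-0.0426 -0.3104) z 0.0468  ytool 1.97 tilt [ 0.0035 -0.0013]  Fjig -1.2 -0.5 Fz -0.1 w 0.452 g 0.0 q [-0.36  0.11 -0.14  1.32 -0.    1.17]
board 1313 jig -0.0458 -0.1799 [0.1929 0.0856] ang-ya -0.32
```

Request:
drive_tool(deltas=[[[0,0,0.9],[0,0,0.82]],[[0,0,0.9],[0,0,0.82]],[[0,0,0.9],[0,0,0.82]],[[0,0,0.7],[0,0,0]],[[0,0,0.4],[0,0,0]],[[0.4,0,0],[0,0,0]],[[0.4,0,0],[0,0,0]],[[0.4,0,0],[0,0,0]]])

```text
time: 10.2
eef_pos: [0.5292, -0.1047, -0.0289]
tool_rot: [2.363, 2.067, 0.0]
contact_force: [-0.6, -1.7, -0.8]
width: 0.449
grasp_force: 0.8
```

```bash
python3 -c "from h import *; where(); board()"
```

```text
t 10.20 jig(-0.0434 -0.2859) z -0.0289  ytool -7.66 tilt [ 0.0015 -0.0016]  Fjig -0.3 -1.8 Fz -0.8 w 0.449 g 0.8 q [-0.32  0.16 -0.24  1.17 -0.    1.39]
board 1190 jig -0.0461 -0.1673 [0.179  0.0856] ang-ya -0.26
```

Request:
drive_tool(deltas=[[[0.4,0,0],[0,0,0]],[[0.4,0,0],[0,0,0]],[[0.4,0,0],[0,0,0]],[[0.4,0,0],[0,0,0]],[[0.4,0,0],[0,0,0]],[[0.4,0,0],[0,0,0]],[[0.4,0,0],[0,0,0]],[[0.3,0,0],[0,0,0]]])

```text
time: 10.92
eef_pos: [0.5373, -0.0427, -0.0291]
tool_rot: [2.364, 2.067, 0.001]
contact_force: [-0.4, -4.3, 3.7]
width: 0.451
grasp_force: 2.3
```

```bash
python3 -c "from h import *; where(); board()"
```

```text
t 10.92 jig(-0.0438 -0.2234) z -0.0291  ytool -7.66 tilt [ 0.0011 -0.0008]  Fjig 0.2 -4.3 Fz 3.7 w 0.451 g 2.3 q [-0.2   0.16 -0.24  1.17 -0.    1.5 ]
board 1074 jig -0.0463 -0.0944 [0.1568 0.0862] ang-ya -0.33
```

Request:
drive_tool(deltas=[[[0.2,0,0],[0,0,0]],[[0.2,0,0],[0,0,0]],[[0.1,0,0],[0,0,0]],[[0.05,0,0],[0,0,0]],[[0,0,0],[0,0,0]]])

```text
time: 11.38
eef_pos: [0.5381, -0.0323, -0.0296]
tool_rot: [2.365, 2.068, -0.0]
contact_force: [0.3, -3.7, 3.2]
width: 0.456
grasp_force: 2.1
```

Request:
drive_tool(deltas=[[[0.05,0,0],[0,0,0]],[[0.05,0,0],[0,0,0]],[[0,0,0],[0,0,0]]])

```text
time: 11.63
eef_pos: [0.5382, -0.0313, -0.0296]
tool_rot: [2.365, 2.066, -0.002]
contact_force: [-0.8, -5.6, 4.5]
width: 0.455
grasp_force: 3.1
```

Request:
drive_tool(deltas=[[[0.05,0,0],[0,0,0]],[[0.05,0,0],[0,0,0]],[[0,0,0],[0,0,0]]])

```text
time: 11.88
eef_pos: [0.5381, -0.0314, -0.0296]
tool_rot: [2.364, 2.063, -0.008]
contact_force: [-1.9, -11.0, 3.7]
width: 0.449
grasp_force: 5.3
```

```bash
python3 -c "from h import *; where(); board()"
```

```text
t 11.88 jig(-0.0445 -0.2121) z -0.0296  ytool -7.76 tilt [-0.0012 -0.0061]  Fjig -0.4 -11.2 Fz 3.7 w 0.449 g 5.3 q [-0.18  0.16 -0.24  1.17 -0.01  1.53]
board 1048 jig -0.0464 -0.078 [0.1517 0.0862] ang-ya 0.07
```

Request:
drive_tool(deltas=[[[-1,0,-0.4],[0,0,0]],[[0,-0.92,0],[0,0,0]],[[0,-0.92,0],[0,0,0]],[[0,-0.92,0],[0,0,0]],[[0,-0.92,0],[0,0,0]],[[0,-0.92,0],[0,0,0]],[[0.94,0,0],[0,0,0]],[[0.94,0,0],[0,0,0]]], fingers=-1)

```text
time: 12.6
eef_pos: [0.4471, 0.0034, -0.0234]
tool_rot: [-2.362, -2.062, -0.001]
contact_force: [1.1, 0.3, 0.6]
width: -0.002
grasp_force: 0.0
```

Request:
drive_tool(deltas=[[[0.94,0,0],[0,0,0]],[[0.94,0,0],[0,0,0]],[[0.94,0,0],[0,0,0]],[[0.94,0,0],[0,0,0]],[[0.94,0,0],[0,0,0]],[[0,0.7,0.1],[0,0,0]],[[0,0.5,0],[0,0,0]],[[0,0,0],[0,0,0]]])

```text
time: 13.27
eef_pos: [0.4863, 0.0931, -0.0247]
tool_rot: [-2.361, -2.067, -0.002]
contact_force: [-1.1, 0.0, 1.6]
width: 0.0
grasp_force: 0.0
```

```bash
python3 -c "from h import *; where(); board()"
```

```text
t 13.27 jig(-0.1127 -0.0958) z -0.0247  ytool -7.60 tilt [-0.0011  0.0033]  Fjig -1.1 -0.1 Fz 1.6 w 0.000 g 0.0 q [ 0.05  0.05 -0.36  1.17  0.    1.75]
board 640 jig -0.0464 -0.1005 [0.1939 0.0863] ang-ya 0.23
```

Request:
drive_tool(deltas=[[[0,0.15,0],[0,0,0]],[[0,0.15,0],[0,0,0]],[[0,0.05,0],[0,0,0]],[[0,0,0],[0,0,0]]])

```text
time: 13.65
eef_pos: [0.4927, 0.0904, -0.0238]
tool_rot: [-2.365, -2.067, 0.0]
contact_force: [-0.3, 0.4, 0.4]
width: -0.001
grasp_force: 0.0
```

Request:
drive_tool(deltas=[[[0,0.05,0],[0,0,0]],[[0,0.05,0],[0,0,0]],[[0,0,0],[0,0,0]]])

```text
time: 13.9
eef_pos: [0.4933, 0.0903, -0.0239]
tool_rot: [-2.363, -2.066, 0.004]
contact_force: [-4.0, 1.3, 3.3]
width: 0.003
grasp_force: 2.2
```

Request:
drive_tool(deltas=[[[0,0.05,0],[0,0,0]],[[0,0.05,0],[0,0,0]],[[0,0,0],[0,0,0]]])

```text
time: 14.15
eef_pos: [0.4937, 0.0904, -0.0239]
tool_rot: [-2.361, -2.065, 0.006]
contact_force: [-8.4, 1.7, 6.1]
width: -0.004
grasp_force: 4.5
```

```bash
python3 -c "from h import *; where(); board()"
```

```text
t 14.15 jig(-0.1050 -0.0975) z -0.0239  ytool -7.65 tilt [-0.0063  0.001 ]  Fjig -8.6 0.5 Fz 6.1 w -0.004 g 4.5 q [ 0.05  0.07 -0.33  1.18  0.    1.75]
board 535 jig -0.0458 -0.1037 [0.1877 0.0855] ang-ya -0.0
```

Request:
drive_tool(deltas=[[[0,-1,0],[0,0,0]],[[0,0,-1],[0,0,0]],[[0,0,-1],[0,0,0]],[[0,0,-1],[0,0,0]],[[0,0,-1],[0,0,0]],[[0,0,-1],[0,0,-0.9]],[[0,0,-1],[0,0,-0.9]],[[0,0,0],[0,0,-0.9]]])

```text
time: 14.87
eef_pos: [0.4815, 0.0926, 0.1016]
tool_rot: [2.151, 2.279, 0.012]
contact_force: [0.5, 0.5, 0.8]
width: -0.0
grasp_force: 0.0
```

```bash
cat > blk.py <<'E'
from h import *
def rect(q,n):
    q=q[~np.isnan(q[:,0])]; r=cv2.minAreaRect(q[:,:2].astype(np.float32)); print(n,len(q),np.round(r[0],4),np.round(r[1],4),round(r[2],2),"mean",q.mean(0).round(4),"med z",np.median(q[:,2]).round(4))
def proj(n,p):
    c=eyes.camera_info(n);Rm=R.from_rotvec(c["attitude"]).as_matrix();q=np.array(c["camera_matrix"])@(Rm.T@(np.array(p)-np.array(c["eye"])));return q[:2]/q[2]
def rays(n,u,v,z):
    c=eyes.camera_info(n);K=np.array(c["camera_matrix"]);Rm=R.from_rotvec(c["attitude"]).as_matrix();e=np.array(c["eye"])
    r=np.c_[(u-K[0,2])/K[0,0],(v-K[1,2])/K[1,1],np.ones(len(u))]@Rm.T
    return e+r*((z-e[2])/r[:,2])[:,None]
def go(views):
  for n in("top","side"):
    im,P=views[n]; hsv=cv2.cvtColor(im,cv2.COLOR_RGB2HSV)
    near=(np.abs(P[...,0]-.497)<.09)&(np.abs(P[...,1]+.39)<.11)
    g=near&(hsv[...,1]>130)&(hsv[...,0]<20)
    rect(P[near&(P[...,2]>.057)],n+" z>.057")
    v,u=np.nonzero(g&(P[...,2]>.058)); rect(rays(n,u,v,.069),n+" ray grip top")
    v,u=np.nonzero(near&(P[...,2]>.008)); rect(rays(n,u,v,.014),n+" tray ray")
    p=P[near&(P[...,2]<.03)&(P[...,2]>.006)]; rect(p,n+" tray+plate pts")
E
python3 - <<'E'
from blk import *
go({n:(np.load(n+"0.npz")["im"],np.load(n+"0.npz")["P"]) for n in("top","side")})
where(); board()
E
```

```text
top z>.057 195 [ 0.5003 -0.3915] [0.0279 0.08  ] 5.45 mean [ 0.5    -0.3908  0.0671] med z 0.0671
top ray grip top 179 [ 0.499 -0.389] [0.0266 0.0798] 5.6 mean [ 0.499  -0.3891  0.069 ] med z 0.069
top tray ray 703 [ 0.5059 -0.3945] [0.1317 0.14  ] 2.5 mean [ 0.4985 -0.396   0.014 ] med z 0.014
top tray+plate pts 594 [ 0.4985 -0.3914] [0.2154 0.1731] 86.41 mean [ 0.4947 -0.3913  0.0157] med z 0.0142
side z>.057 434 [ 0.4952 -0.3944] [0.0283 0.0799] 5.4 mean [ 0.4935 -0.3966  0.0661] med z 0.0666
side ray grip top 131 [ 0.4944 -0.3958] [0.016  0.0658] 5.92 mean [ 0.4946 -0.4005  0.069 ] med z 0.069
side tray ray 1613 [ 0.4879 -0.3983] [0.1094 0.1399] 2.55 mean [ 0.494  -0.3951  0.014 ] med z 0.014
side tray+plate pts 1089 [ 0.4889 -0.3969] [0.1094 0.1396] 2.44 mean [ 0.4848 -0.4059  0.0153] med z 0.0129
t 14.87 jig(-0.1174 -0.0969) z 0.1016  ytool 3.30 tilt [0.0107 0.0003]  Fjig 0.4 0.5 Fz 0.8 w -0.000 g 0.0 q [ 0.05 -0.05 -0.2   1.42 -0.    1.57]
board 616 jig -0.0456 -0.1019 [0.1907 0.0855] ang-ya -0.12
```

Request:
drive_tool(deltas=[[[0,0,0],[0,0,-0.55]],[[-0.97,-0.06,0],[0,0,0]],[[-0.97,-0.06,0],[0,0,0]],[[-0.97,-0.06,0],[0,0,0]],[[-0.97,-0.06,0],[0,0,0]],[[-0.97,-0.06,0],[0,0,0]],[[-0.97,-0.06,0],[0,0,0]],[[-0.97,-0.06,0],[0,0,0]]], fingers=1)

```text
time: 15.58
eef_pos: [0.4816, -0.0446, 0.0957]
tool_rot: [2.117, 2.32, 0.0]
contact_force: [0.5, 1.0, -0.1]
width: 0.997
grasp_force: 0.0
```

Request:
drive_tool(deltas=[[[-0.97,-0.06,0],[0,0,0]],[[-0.97,-0.06,0],[0,0,0]],[[-0.97,-0.06,0],[0,0,0]],[[-0.97,-0.06,0],[0,0,0]],[[-0.97,-0.06,0],[0,0,0]],[[-0.97,-0.06,0],[0,0,0]],[[-0.97,-0.06,0],[0,0,0]],[[-0.97,-0.06,0],[0,0,0]]])

```text
time: 16.25
eef_pos: [0.4864, -0.2001, 0.0956]
tool_rot: [2.117, 2.32, -0.0]
contact_force: [0.5, -0.5, -0.3]
width: 1.002
grasp_force: 0.0
```

Request:
drive_tool(deltas=[[[-0.97,-0.06,0],[0,0,0]],[[-0.97,-0.06,0],[0,0,0]],[[-0.97,-0.06,0],[0,0,0]],[[-0.97,-0.06,0],[0,0,0]],[[-0.97,-0.06,0],[0,0,0]],[[-0.97,-0.06,0],[0,0,0]],[[0,0,0],[0,0,0]]])

```text
time: 16.83
eef_pos: [0.4899, -0.3193, 0.0953]
tool_rot: [2.12, 2.316, -0.003]
contact_force: [1.2, -0.2, 0.1]
width: 1.001
grasp_force: 0.0
```

```bash
python3 -c "
from h import *
where(); print(status.get_obs()['eef_pos']); board()"
```

```text
t 16.83 jig(-0.0532 -0.5038) z 0.0953  ytool 5.06 tilt [ 0.0003 -0.0025]  Fjig 1.2 -0.1 Fz 0.1 w 1.001 g 0.0 q [-0.69  0.2   0.06  1.43 -0.    0.79]
[ 0.48987765 -0.31926316  0.09534538]
board 1347 jig -0.0458 -0.0997 [0.1954 0.0862] ang-ya -0.41
```

Request:
drive_tool(deltas=[[[-0.93,0.01,0],[0,0,0]],[[-0.93,0.01,0],[0,0,0]],[[-0.93,0.01,0],[0,0,0]],[[-0.93,0.01,0],[0,0,0]],[[0,0,1],[0,0,0]],[[0,0,1],[0,0,0]],[[0,0,1],[0,0,0]],[[0,0,0.8],[0,0,0]]])

```text
time: 17.55
eef_pos: [0.4973, -0.3881, 0.0182]
tool_rot: [-2.115, -2.321, -0.001]
contact_force: [-0.9, 0.0, -0.3]
width: 1.003
grasp_force: 0.0
```

Request:
drive_tool(deltas=[[[0,0,0.7],[0,0,0]],[[0,0,0.5],[0,0,0]],[[0,0,0],[0,0,0]]])

```text
time: 17.8
eef_pos: [0.496, -0.3869, -0.0072]
tool_rot: [-2.112, -2.318, -0.001]
contact_force: [-0.9, -0.1, -0.8]
width: 0.998
grasp_force: 0.0
```

```bash
python3 -c "
from h import *
where(); print(status.get_obs()['eef_pos']); snap('side','s4',290,440,230,370,4)"
```

```text
t 17.80 jig(-0.0380 -0.5700) z -0.0072  ytool 5.34 tilt [-0.0041  0.0043]  Fjig -0.9 -0.2 Fz -0.8 w 0.998 g 0.0 q [-0.77  0.37  0.06  1.27  0.    0.71]
[ 0.49596802 -0.38687499 -0.00717962]
```

View pics/s4.png

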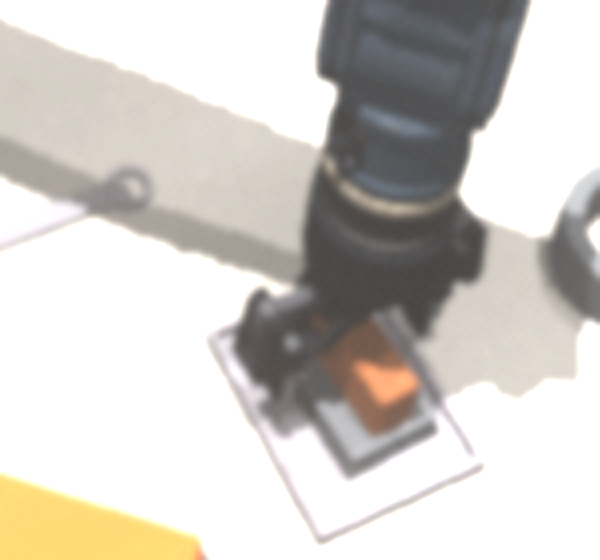

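The fingers straddle the ridge (left finger at 290,380, ridge at 380,380). I'll shift slightly and close.

Request:
drive_tool(deltas=[[[-0.25,0,0],[0,0,0]],[[0,0,0],[0,0,0]]])

```text
time: 18.02
eef_pos: [0.4992, -0.396, -0.002]
tool_rot: [2.114, 2.319, -0.001]
contact_force: [0.8, 0.3, -0.1]
width: 1.002
grasp_force: 0.0
```

Request:
drive_tool(deltas=[[[0,0,0],[0,0,0]],[[0,0,0],[0,0,0]],[[0,0,0],[0,0,0]],[[0,0,0],[0,0,0]],[[0,0,0],[0,0,0]],[[0,0,0],[0,0,0]],[[0,0,0],[0,0,0]]], fingers=-1, squeeze=60)

```text
time: 18.6
eef_pos: [0.4983, -0.3945, -0.0034]
tool_rot: [2.115, 2.322, -0.0]
contact_force: [0.0, 0.9, 1.0]
width: 0.319
grasp_force: 62.5
```

```bash
python3 -c "
from h import *
where(); print(status.get_obs()['eef_pos'],status.get_obs()['torque'])"
```

```text
t 18.60 jig(-0.0347 -0.5773) z -0.0034  ytool 5.33 tilt [ 0.0003 -0.0004]  Fjig -0.1 0.9 Fz 1.0 w 0.319 g 62.5 q [-0.78  0.38  0.08  1.27 -0.    0.7 ]
[ 0.49825323 -0.39454338 -0.00337523] [0.04907707 0.04792266 0.00511306]
```

Request:
drive_tool(deltas=[[[0,0,-0.5],[0,0,0]],[[0,0,-1],[0,0,0]],[[0,0,-1],[0,0,0.82]],[[0,0,-1],[0,0,0.82]],[[0,0,-0.8],[0,0,0.82]],[[0,0,0],[0,0,0.82]],[[0,0,0],[0,0,0]],[[0,0,0],[0,0,0]]])

```text
time: 19.27
eef_pos: [0.4976, -0.394, 0.0818]
tool_rot: [-2.365, -2.066, 0.0]
contact_force: [0.0, -0.3, -2.9]
width: 0.321
grasp_force: 62.0
```

```bash
python3 - <<'E'
from h import *
where()
im,d,P=cloud("top"); hsv=cv2.cvtColor(im,cv2.COLOR_RGB2HSV)
m=np.zeros(im.shape[:2],bool); m[170:245,262:355]=1; m&=(P[...,2]>.027)&(P[...,2]<.06)&(hsv[...,0]<15)&(hsv[...,1]>170)
ims,ds,Ps=cloud("side")
a=np.radians(YA);X=np.array([np.sin(a),-np.cos(a)]);Y=np.array([np.cos(a),np.sin(a)])
for n,q in(("top",P.reshape(-1,3)),("side",Ps.reshape(-1,3))):
    q=q[~np.isnan(q[:,0])]; b=q[:,:2]-C; x=b@X;y=b@Y
    k=(x>-.08)&(x<-.01)&(y>-.185)&(y<-.015)&(q[:,2]>.02)&(q[:,2]<.06)
    A=np.c_[y[k]+.1,np.ones(k.sum())]; s=np.linalg.lstsq(A,q[k,2],rcond=None)[0]; print(n,k.sum(),"slope,mid",s.round(4))
    kr=(x>.006)&(x<.024)&(y>-.17)&(y<0)&(abs(q[:,2]-.018)<.012); print("rail top z",np.median(q[kr,2]).round(4))
E
```

```text
t 19.27 jig(-0.0354 -0.5768) z 0.0818  ytool -7.71 tilt [-0.0011  0.0011]  Fjig 0.1 -0.3 Fz -2.9 w 0.321 g 62.0 q [-0.78  0.34  0.2   1.43 -0.    0.93]
top 968 slope,mid [-0.0285  0.034 ]
rail top z 0.018
side 876 slope,mid [-0.0293  0.0323]
rail top z 0.0161
```

Request:
drive_tool(deltas=[[[0.95,-0.02,0],[0,0,0]],[[0.95,-0.02,0],[0,0,0]],[[0.95,-0.02,0],[0,0,0]],[[0.95,-0.02,0],[0,0,0]],[[0.95,-0.02,0],[0,0,0]],[[0.95,-0.02,0],[0,0,0]],[[0.95,-0.02,0],[0,0,0]],[[0.95,-0.02,0],[0,0,0]]])

```text
time: 20.03
eef_pos: [0.5146, -0.2419, 0.081]
tool_rot: [-2.365, -2.065, 0.001]
contact_force: [0.5, 0.7, -3.8]
width: 0.316
grasp_force: 61.9
```

Request:
drive_tool(deltas=[[[0.95,-0.02,0],[0,0,0]],[[0.95,-0.02,0],[0,0,0]],[[0.95,-0.02,0],[0,0,0]],[[0.95,-0.02,0],[0,0,0]],[[0.95,-0.02,0],[0,0,0]],[[0.95,-0.02,0],[0,0,0]],[[0.95,-0.02,0],[0,0,0]],[[0.95,-0.02,0],[0,0,0]]])

```text
time: 20.7
eef_pos: [0.532, -0.0911, 0.0811]
tool_rot: [-2.365, -2.065, 0.002]
contact_force: [0.2, -0.2, -3.4]
width: 0.321
grasp_force: 61.9
```

Request:
drive_tool(deltas=[[[0.95,-0.02,0],[0,0,0]],[[0.95,-0.02,0],[0,0,0]],[[0.95,-0.02,0],[0,0,0]],[[0.95,-0.02,0],[0,0,0]],[[0.95,-0.02,0],[0,0,0]],[[0.6,-0.02,0],[0,0,0]],[[0,0,0],[0,-0.41,0]],[[0,0,0],[0,0,0]]])

```text
time: 21.37
eef_pos: [0.5444, 0.0153, 0.0814]
tool_rot: [2.351, 2.057, -0.036]
contact_force: [0.1, -0.0, -3.7]
width: 0.32
grasp_force: 62.0
```

```bash
python3 -c "
from h import *
where()
eyes.capture('top'); eyes.capture('top'); where()"
```

```text
t 21.37 jig(-0.0446 -0.1650) z 0.0814  ytool -7.63 tilt [-0.0057 -0.0286]  Fjig 0.1 -0.0 Fz -3.7 w 0.320 g 62.0 q [-0.08  0.11 -0.07  1.39 -0.03  1.63]
t 21.47 jig(-0.0442 -0.1662) z 0.0817  ytool -7.74 tilt [-0.0051 -0.0282]  Fjig -0.2 -0.5 Fz -2.4 w 0.325 g 62.0 q [-0.08  0.11 -0.07  1.39 -0.03  1.63]
```

Request:
drive_tool(deltas=[[[0.35,0,0.7],[0,0,0]],[[0,0,0.7],[0,0,0]],[[0,0,0.5],[0,0,0]],[[0,0,0.2],[0,0,0]],[[0,0,0],[0,0,0]],[[0,0,0],[0,0,0]]])

```text
time: 21.97
eef_pos: [0.5457, 0.0192, 0.0401]
tool_rot: [2.354, 2.052, -0.034]
contact_force: [0.2, -0.3, -2.2]
width: 0.32
grasp_force: 62.0
```

Request:
drive_tool(deltas=[[[0,0,0.05],[0,0,0]],[[0,0,0.05],[0,0,0]],[[0,0,0],[0,0,0]]])

```text
time: 22.22
eef_pos: [0.5464, 0.0196, 0.0388]
tool_rot: [2.352, 2.052, -0.032]
contact_force: [0.2, 0.2, -3.2]
width: 0.321
grasp_force: 62.0
```

Request:
drive_tool(deltas=[[[0,0,0.05],[0,0,0]],[[0,0,0.05],[0,0,0]],[[0,0,0],[0,0,0]]])

```text
time: 22.47
eef_pos: [0.5458, 0.0196, 0.036]
tool_rot: [2.353, 2.053, -0.034]
contact_force: [-0.4, -0.3, -3.3]
width: 0.32
grasp_force: 62.0
```

```bash
python3 -c "
from h import *
where()"
```

```text
t 22.47 jig(-0.0438 -0.1605) z 0.0360  ytool -7.79 tilt [-0.004  -0.0283]  Fjig -0.3 -0.4 Fz -3.3 w 0.320 g 62.0 q [-0.07  0.14 -0.13  1.3  -0.03  1.64]
```

Request:
drive_tool(deltas=[[[0,0,0.05],[0,0,0]],[[0,0,0.05],[0,0,0]],[[0,0,0.05],[0,0,0]],[[0,0,0],[0,0,0]]])

```text
time: 22.8
eef_pos: [0.5456, 0.0195, 0.0328]
tool_rot: [2.353, 2.053, -0.034]
contact_force: [-0.7, -0.4, -2.4]
width: 0.32
grasp_force: 62.0
```

Request:
drive_tool(deltas=[[[0,0,0.05],[0,0,0]],[[0,0,0.05],[0,0,0]],[[0,0,0],[0,0,0]]])

```text
time: 23.05
eef_pos: [0.5457, 0.0195, 0.0309]
tool_rot: [2.353, 2.053, -0.034]
contact_force: [0.1, -0.6, -3.9]
width: 0.325
grasp_force: 62.0
```

Request:
drive_tool(deltas=[[[0,0,0.05],[0,0,0]],[[0,0,0.05],[0,0,0]],[[0,0,0],[0,0,0]]])

```text
time: 23.3
eef_pos: [0.5458, 0.0194, 0.0289]
tool_rot: [2.353, 2.053, -0.034]
contact_force: [0.6, -0.3, -3.7]
width: 0.323
grasp_force: 62.0
```

Request:
drive_tool(deltas=[[[0,0,0.05],[0,0,0]],[[0,0,0],[0,0,0]]])

```text
time: 23.47
eef_pos: [0.5459, 0.0193, 0.0285]
tool_rot: [2.353, 2.053, -0.033]
contact_force: [0.2, -0.3, -0.5]
width: 0.322
grasp_force: 62.3
```

Request:
drive_tool(deltas=[[[0,0,0.05],[0,0,0]],[[0,0,0],[0,0,0]],[[0,0,0],[0,0,0]]])

```text
time: 23.72
eef_pos: [0.546, 0.0192, 0.0279]
tool_rot: [2.352, 2.053, -0.033]
contact_force: [-2.3, -0.9, 2.1]
width: 0.325
grasp_force: 62.7
```

```bash
cat >> h.py <<'E'
def force(n=4):
    L=[]
    for _ in range(n): eyes.capture("side"); L.append(status.get_obs()["contact_force"])
    print("F mean",np.mean(L,0).round(2))
E
python3 -c "
from h import *
where(); force()"
```

```text
t 23.72 jig(-0.0435 -0.1609) z 0.0279  ytool -7.79 tilt [-0.0033 -0.0286]  Fjig -2.2 -1.2 Fz 2.1 w 0.325 g 62.7 q [-0.07  0.14 -0.15  1.29 -0.03  1.64]
F mean [-2.32 -0.82  3.36]
```

Request:
drive_tool(deltas=[[[0,0,0.04],[0,0,0]],[[0,0,0],[0,0,0]],[[0,0,0],[0,0,0]],[[0.05,0,0],[0,0,0]],[[0.1,0,0],[0,0,0]],[[0.1,0,0],[0,0,0]]])

```text
time: 24.42
eef_pos: [0.5478, 0.0227, 0.0275]
tool_rot: [2.351, 2.049, -0.034]
contact_force: [-1.4, -2.7, 6.6]
width: 0.317
grasp_force: 63.1
```

```bash
python3 -c "
from h import *
where(); force(3)"
```

```text
t 24.42 jig(-0.0422 -0.1572) z 0.0275  ytool -7.86 tilt [-0.0012 -0.0317]  Fjig -1.1 -2.8 Fz 6.6 w 0.317 g 63.1 q [-0.06  0.14 -0.14  1.28 -0.03  1.65]
F mean [-1.39 -3.22  4.98]
```

Request:
drive_tool(deltas=[[[0.1,0,0.01],[0,0,0]],[[0.1,0,0],[0,0,0]],[[0.1,0,0],[0,0,0]],[[0.1,0,0],[0,0,0]],[[0.1,0,0],[0,0,0]],[[0.1,0,0],[0,0,0]]])

```text
time: 25.07
eef_pos: [0.5503, 0.0343, 0.0272]
tool_rot: [2.35, 2.048, -0.032]
contact_force: [-0.9, -4.5, 5.7]
width: 0.319
grasp_force: 63.1
```

```bash
python3 -c "
from h import *
where(); force(3); where()"
```

```text
t 25.07 jig(-0.0414 -0.1453) z 0.0272  ytool -7.86 tilt [ 0.0005 -0.0321]  Fjig -0.3 -4.6 Fz 5.7 w 0.319 g 63.1 q [-0.04  0.15 -0.14  1.28 -0.03  1.67]
F mean [-0.3  -4.04  5.13]
t 25.22 jig(-0.0414 -0.1449) z 0.0272  ytool -7.84 tilt [ 0.0006 -0.0314]  Fjig 0.3 -3.4 Fz 4.4 w 0.324 g 63.0 q [-0.04  0.15 -0.14  1.28 -0.03  1.67]
```

Request:
drive_tool(deltas=[[[0.1,0,0.015],[0,0,0]],[[0.1,0,0],[0,0,0]],[[0.1,0,0],[0,0,0]],[[0.1,0,0],[0,0,0]],[[0.1,0,0],[0,0,0]],[[0.1,0,0],[0,0,0]],[[0.1,0,0],[0,0,0]]])

```text
time: 25.8
eef_pos: [0.5523, 0.048, 0.0268]
tool_rot: [2.35, 2.047, -0.032]
contact_force: [-0.8, -4.2, 5.7]
width: 0.323
grasp_force: 63.1
```

```bash
python3 -c "
from h import *
where(); force(3)"
```

```text
t 25.80 jig(-0.0412 -0.1315) z 0.0268  ytool -7.87 tilt [ 0.0008 -0.0326]  Fjig -0.2 -4.2 Fz 5.7 w 0.323 g 63.1 q [-0.01  0.16 -0.13  1.28 -0.03  1.69]
F mean [-0.56 -3.69  6.32]
```

Contact is about 9 N and steady, so I continue.

Request:
drive_tool(deltas=[[[0.1,0,0.005],[0,0,0]],[[0.1,0,0],[0,0,0]],[[0.1,0,0],[0,0,0]],[[0.1,0,0],[0,0,0]],[[0.1,0,0],[0,0,0]],[[0.1,0,0],[0,0,0]],[[0.1,0,0],[0,0,0]]])

```text
time: 26.53
eef_pos: [0.5542, 0.0618, 0.0263]
tool_rot: [2.35, 2.047, -0.033]
contact_force: [-0.7, -4.7, 6.0]
width: 0.322
grasp_force: 63.1
```

```bash
python3 -c "
from h import *
where(); force(3)"
```

```text
t 26.53 jig(-0.0412 -0.1176) z 0.0263  ytool -7.87 tilt [ 0.0008 -0.0328]  Fjig -0.0 -4.8 Fz 6.0 w 0.322 g 63.1 q [ 0.01  0.17 -0.12  1.28 -0.03  1.72]
F mean [-0.3  -4.09  6.  ]
```

Request:
drive_tool(deltas=[[[0.1,0,0.005],[0,0,0]],[[0.1,0,0],[0,0,0]],[[0.1,0,0],[0,0,0]],[[0.1,0,0],[0,0,0]],[[0.1,0,0],[0,0,0]],[[0.1,0,0],[0,0,0]],[[0.1,0,0],[0,0,0]]])

```text
time: 27.27
eef_pos: [0.5561, 0.0756, 0.0258]
tool_rot: [2.349, 2.047, -0.033]
contact_force: [-0.2, -5.2, 6.4]
width: 0.319
grasp_force: 63.1
```

```bash
python3 -c "
from h import *
where(); force(3)"
```

```text
t 27.27 jig(-0.0412 -0.1037) z 0.0258  ytool -7.87 tilt [ 0.0008 -0.033 ]  Fjig 0.5 -5.1 Fz 6.4 w 0.319 g 63.1 q [ 0.04  0.18 -0.11  1.28 -0.03  1.74]
F mean [-0.23 -3.99  6.91]
```

Request:
drive_tool(deltas=[[[0.1,0,0],[0,0,0]],[[0.1,0,0],[0,0,0]],[[0.1,0,0],[0,0,0]],[[0.1,0,0],[0,0,0]],[[0.1,0,0],[0,0,0]],[[0.1,0,0],[0,0,0]],[[0.1,0,0],[0,0,0]]])

```text
time: 28.0
eef_pos: [0.5579, 0.0894, 0.0253]
tool_rot: [2.35, 2.047, -0.033]
contact_force: [-0.7, -4.9, 7.0]
width: 0.322
grasp_force: 63.1
```

```bash
python3 -c "
from h import *
where(); force(3)"
```

```text
t 28.00 jig(-0.0413 -0.0897) z 0.0253  ytool -7.87 tilt [ 0.0005 -0.033 ]  Fjig -0.1 -5.0 Fz 7.0 w 0.322 g 63.1 q [ 0.06  0.19 -0.1   1.29 -0.03  1.77]
F mean [-0.68 -3.57  6.36]
```

Request:
drive_tool(deltas=[[[0.1,0,0],[0,0,0]],[[0.1,0,0],[0,0,0]],[[0.1,0,0],[0,0,0]],[[0.1,0,0],[0,0,0]],[[0.1,0,0],[0,0,0]],[[0.1,0,0],[0,0,0]],[[0.1,0,0],[0,0,0]]])

```text
time: 28.73
eef_pos: [0.5597, 0.1033, 0.0249]
tool_rot: [2.35, 2.047, -0.033]
contact_force: [-0.8, -4.8, 5.8]
width: 0.32
grasp_force: 63.2
```

```bash
python3 -c "
from h import *
where(); force(3)"
```

```text
t 28.73 jig(-0.0414 -0.0757) z 0.0249  ytool -7.87 tilt [ 0.0004 -0.033 ]  Fjig -0.1 -4.9 Fz 5.8 w 0.320 g 63.2 q [ 0.08  0.2  -0.08  1.29 -0.03  1.79]
F mean [-0.44 -4.28  6.03]
```

Request:
drive_tool(deltas=[[[0.1,0,0.005],[0,0,0]],[[0.1,0,0],[0,0,0]],[[0.1,0,0],[0,0,0]],[[0.1,0,0],[0,0,0]],[[0.1,0,0],[0,0,0]],[[0.1,0,0],[0,0,0]],[[0.1,0,0],[0,0,0]],[[0.1,0,0],[0,0,0]]])

```text
time: 29.55
eef_pos: [0.5618, 0.1192, 0.0242]
tool_rot: [2.35, 2.047, -0.034]
contact_force: [-0.8, -5.7, 5.7]
width: 0.32
grasp_force: 63.2
```

```bash
python3 -c "
from h import *
where(); force(3)"
```

```text
t 29.55 jig(-0.0415 -0.0597) z 0.0242  ytool -7.87 tilt [ 0.0002 -0.0331]  Fjig -0.0 -5.7 Fz 5.7 w 0.320 g 63.2 q [ 0.11  0.22 -0.07  1.29 -0.03  1.82]
F mean [-0.39 -3.76  6.56]
```

Request:
drive_tool(deltas=[[[0.1,0,0],[0,0,0]],[[0.1,0,0],[0,0,0]],[[0.1,0,0],[0,0,0]],[[0.1,0,0],[0,0,0]],[[0.1,0,0],[0,0,0]],[[0.1,0,0],[0,0,0]],[[0.1,0,0],[0,0,0]],[[0.1,0,0],[0,0,0]]])

```text
time: 30.37
eef_pos: [0.5638, 0.1351, 0.0236]
tool_rot: [2.35, 2.047, -0.034]
contact_force: [-0.8, -4.6, 5.9]
width: 0.324
grasp_force: 63.2
```

Request:
drive_tool(deltas=[[[0.1,0,0],[0,0,0]],[[0.05,0,0],[0,0,0]],[[0,0,0],[0,0,0]],[[0,0,0],[0,0,0]]])

```text
time: 30.7
eef_pos: [0.5642, 0.1383, 0.0235]
tool_rot: [2.35, 2.048, -0.033]
contact_force: [-0.6, -3.8, 6.3]
width: 0.318
grasp_force: 63.2
```

```bash
python3 -c "
from h import *
where(); force(3)"
```

```text
t 30.70 jig(-0.0417 -0.0404) z 0.0235  ytool -7.85 tilt [-0.0001 -0.0324]  Fjig -0.1 -3.9 Fz 6.3 w 0.318 g 63.2 q [ 0.14  0.23 -0.05  1.29 -0.03  1.85]
F mean [-0.82 -4.29  6.02]
```

Request:
drive_tool(deltas=[[[0,0,-0.3],[0,0,0]],[[0,0,-0.6],[0,0,0]],[[0,0,-1],[0,0,0]],[[0,0,-1],[0,0,0]],[[0,0,-0.6],[0,0,0]],[[0,0,0],[0,0.41,0]],[[-0.95,0.02,0],[0,0,0]],[[-0.95,0.02,0],[0,0,0]]])

```text
time: 31.52
eef_pos: [0.5584, 0.105, 0.0922]
tool_rot: [-2.365, -2.067, -0.002]
contact_force: [0.1, -0.4, -3.6]
width: 0.319
grasp_force: 62.0
```

Request:
drive_tool(deltas=[[[-0.95,0.02,0],[0,0,0]],[[-0.95,0.02,0],[0,0,0]],[[-0.95,0.02,0],[0,0,0]],[[-0.95,0.02,0],[0,0,0]],[[-0.95,0.02,0],[0,0,0]],[[-0.95,0.02,0],[0,0,0]],[[-0.95,0.02,0],[0,0,0]],[[-0.95,0.02,0],[0,0,0]]])

```text
time: 32.18
eef_pos: [0.5405, -0.047, 0.0916]
tool_rot: [-2.366, -2.065, -0.0]
contact_force: [0.2, 0.4, -2.7]
width: 0.32
grasp_force: 62.0
```

Request:
drive_tool(deltas=[[[-0.95,0.01,0],[0,0,0]],[[-0.95,0.01,0],[0,0,0]],[[-0.95,0.01,0],[0,0,0]],[[-0.95,0.01,0],[0,0,0]],[[-0.95,0.01,0],[0,0,0]],[[-0.95,0.01,0],[0,0,0]],[[-0.95,0.01,0],[0,0,0]],[[-0.95,0.01,0],[0,0,0]]])

```text
time: 32.85
eef_pos: [0.5216, -0.1979, 0.0916]
tool_rot: [-2.366, -2.065, -0.001]
contact_force: [-0.3, 0.3, -3.9]
width: 0.316
grasp_force: 62.0
```

Request:
drive_tool(deltas=[[[-0.95,0,0],[0,0,0]],[[-0.95,0,0],[0,0,0]],[[-0.95,0,0],[0,0,0]],[[-0.95,0,0],[0,0,0]],[[-0.95,0,0],[0,0,0]],[[-0.95,0,0],[0,0,0]],[[-0.95,0,0],[0,0,0]],[[0,0,0],[0,0,0]]])

```text
time: 33.52
eef_pos: [0.5032, -0.3327, 0.0914]
tool_rot: [2.37, 2.061, -0.002]
contact_force: [1.0, 0.3, -2.7]
width: 0.316
grasp_force: 61.9
```

Request:
drive_tool(deltas=[[[0,0,0],[0,0,-0.82]],[[0,0,0],[0,0,-0.82]],[[0,0,0],[0,0,-0.82]],[[0,0,0],[0,0,-0.82]],[[0,0,0],[0,0,0]]])

```text
time: 33.93
eef_pos: [0.5039, -0.3283, 0.0915]
tool_rot: [-2.113, -2.323, -0.001]
contact_force: [-0.4, 1.1, -3.6]
width: 0.325
grasp_force: 61.9
```

```bash
cat >> h.py <<'E'
def to(t):
    o=status.get_obs(); M=R.from_rotvec(o["tool_rot"]).as_matrix(); print("pos",o["eef_pos"].round(4),"units to go",(M.T@(np.array(t)-o["eef_pos"])/.02).round(3))
E
python3 -c "
from h import *
where(); to([.4983,-.3945,-.0034]); board()"
```

```text
t 33.93 jig(-0.0381 -0.5109) z 0.0915  ytool 5.41 tilt [-0.0003  0.0014]  Fjig -0.6 1.0 Fz -3.6 w 0.325 g 61.9 q [-0.69  0.25  0.11  1.43  0.    0.79]
pos [ 0.5039 -0.3283  0.0915] units to go [-3.274 -0.591  4.743]
board 1348 jig -0.0452 -0.0997 [0.1952 0.0862] ang-ya -0.09
```

Request:
drive_tool(deltas=[[[-0.82,-0.18,0],[0,0,0]],[[-0.82,-0.18,0],[0,0,0]],[[-0.82,-0.18,0],[0,0,0]],[[-0.82,-0.18,0],[0,0,0]],[[0,0,0],[0,0,0]],[[0,0,1],[0,0,0]],[[0,0,1],[0,0,0]],[[0,0,1],[0,0,0]]])

```text
time: 34.65
eef_pos: [0.496, -0.3963, 0.0319]
tool_rot: [2.117, 2.32, 0.001]
contact_force: [1.4, -0.1, -2.4]
width: 0.319
grasp_force: 62.1
```

Request:
drive_tool(deltas=[[[0,0,0.8],[0,0,0]],[[0,0,0.4],[0,0,0]],[[0,0,0.2],[0,0,0]],[[0,0,0],[0,0,0]],[[0,0,0],[0,0,0]]])

```text
time: 35.07
eef_pos: [0.4961, -0.3963, 0.005]
tool_rot: [2.115, 2.321, 0.0]
contact_force: [0.6, -0.1, -3.2]
width: 0.319
grasp_force: 62.1
```

```bash
python3 -c "
from h import *
where(); to([.4983,-.3945,-.0034])"
```

```text
t 35.07 jig(-0.0366 -0.5794) z 0.0050  ytool 5.32 tilt [ 0.001  -0.0009]  Fjig 0.6 -0.0 Fz -3.2 w 0.319 g 62.1 q [-0.78  0.37  0.09  1.28  0.    0.7 ]
pos [ 0.4961 -0.3963  0.005 ] units to go [0.081 0.118 0.418]
```

Request:
drive_tool(deltas=[[[0,0,0.15],[0,0,0]],[[0,0,0.15],[0,0,0]],[[0,0,0.1],[0,0,0]],[[0,0,0.02],[0,0,0]],[[0,0,0],[0,0,0]]])

```text
time: 35.48
eef_pos: [0.4962, -0.3965, -0.0032]
tool_rot: [2.114, 2.321, -0.0]
contact_force: [0.0, -0.2, 0.3]
width: 0.319
grasp_force: 62.7
```

```bash
python3 -c "
from h import *
where(); to([.4983,-.3945,-.0034])"
```

```text
t 35.48 jig(-0.0365 -0.5795) z -0.0032  ytool 5.33 tilt [ 0.0014 -0.0014]  Fjig 0.0 -0.2 Fz 0.3 w 0.319 g 62.7 q [-0.78  0.38  0.07  1.27  0.    0.7 ]
pos [ 0.4962 -0.3965 -0.0032] units to go [0.09  0.113 0.011]
```

Contact with the tray floor (Fz has risen to about +0.3 from -3), so I release and lift.

Request:
drive_tool(deltas=[[[0,0,0],[0,0,0]],[[0,0,0],[0,0,0]],[[0,0,0],[0,0,0]],[[0,0,0],[0,0,0]],[[0,0,0],[0,0,0]],[[0,0,-0.3],[0,0,0]],[[0,0,-0.7],[0,0,0]]], fingers=1)

```text
time: 36.07
eef_pos: [0.4939, -0.3944, 0.0134]
tool_rot: [-2.112, -2.318, -0.0]
contact_force: [-0.8, 0.3, -0.7]
width: 1.002
grasp_force: 0.0
```

Request:
drive_tool(deltas=[[[0,0,-1],[0,0,0]],[[0,0,-1],[0,0,0]],[[0,0,-1],[0,0,0]],[[0,0,-1],[0,0,0]],[[0,0,-1],[0,0,0]],[[1,0,-1],[0,0,0]],[[1,0,0],[0,0,0]],[[1,0,0],[0,0,0]]])

```text
time: 36.73
eef_pos: [0.4911, -0.3369, 0.1386]
tool_rot: [2.113, 2.318, 0.0]
contact_force: [-0.3, 1.0, -0.2]
width: 0.998
grasp_force: 0.0
```

Request:
drive_tool(deltas=[[[1,0,0],[0,0,0]],[[1,0,0],[0,0,0]],[[1,0,0],[0,0,0]],[[1,0,0],[0,0,0]],[[1,0,0],[0,0,0]],[[1,0,0],[0,0,0]],[[1,0,0],[0,0,0]],[[0,0,0],[0,0,0]]])

```text
time: 37.4
eef_pos: [0.4766, -0.1935, 0.1364]
tool_rot: [-2.111, -2.325, -0.002]
contact_force: [-0.3, -0.4, -0.2]
width: 0.999
grasp_force: 0.0
```

```bash
python3 - <<'E'
from blk import *
V={}
for n in("top","side"):
    im,d,P=cloud(n); V[n]=(im,P)
go(V); where(); board()
snap('top','t9',230,480,150,310,3)
E
```

```text
top z>.057 2 [ 0.4904 -0.4313] [0.0034 0.    ] 176.53 mean [ 0.4904 -0.4313  0.066 ] med z 0.066
top ray grip top 0 [0. 0.] [0. 0.] 0.0 mean [nan nan nan] med z nan
top tray ray 59 [ 0.4722 -0.4573] [0.037 0.084] 62.56 mean [ 0.472  -0.4548  0.014 ] med z 0.014
top tray+plate pts 82 [ 0.4934 -0.462 ] [0.0393 0.1491] 68.78 mean [ 0.47   -0.4542  0.0116] med z 0.011
side z>.057 438 [ 0.4928 -0.3968] [0.0285 0.0788] 5.12 mean [ 0.4913 -0.3991  0.0661] med z 0.0666
side ray grip top 0 [0. 0.] [0. 0.] 0.0 mean [nan nan nan] med z nan
side tray ray 1611 [ 0.4879 -0.398 ] [0.1097 0.1393] 2.25 mean [ 0.4923 -0.3956  0.014 ] med z 0.014
side tray+plate pts 1102 [ 0.4889 -0.3966] [0.1092 0.1402] 2.41 mean [ 0.4832 -0.4061  0.0153] med z 0.0132
t 37.50 jig(-0.0824 -0.3840) z 0.1363  ytool 5.40 tilt [ 0.0009 -0.001 ]  Fjig 0.0 -0.6 Fz 1.1 w 1.002 g 0.0 q [-0.52  0.02 -0.06  1.49 -0.    0.96]
board 1349 jig -0.0458 -0.0996 [0.1953 0.0856] ang-ya -0.1blk.py:3: RuntimeWarning: Mean of empty slice.
  q=q[~np.isnan(q[:,0])]; r=cv2.minAreaRect(q[:,:2].astype(np.float32)); print(n,len(q),np.round(r[0],4),np.round(r[1],4),round(r[2],2),"mean",q.mean(0).round(4),"med z",np.median(q[:,2]).round(4))
  ret = um.true_divide(
  return _methods._mean(a, axis=axis, dtype=dtype,
  ret = ret.dtype.type(ret / rcount)
```

View pics/t9.png

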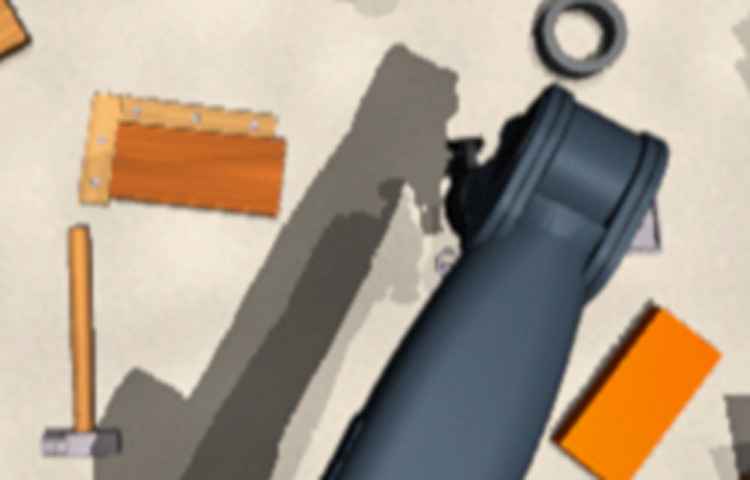

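The board sits snugly in the corner at crop (110,125). The side view puts the block upright in the tray, within 5 mm of its centre. The arm is clear, so I hand in.

```bash
python3 -c "
from bench import env
print(env.close_job())"
```

```text
the job is handed in; nothing more can be done
None
```

The job is handed in with no verdict shown: the board is seated in the corner, the sanding pass ran unbroken at an estimated 9–10 N for most of its length (about 6.5 N at first touch), and the block is back sole-down in its tray at about 37 s.

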